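# Load a dial force gauge with its check weight

## Robot

A 6-joint arm with a two-finger parallel gripper is mounted at the origin on a cart in front of the work surface, level with it; the furniture and walls round the work are solid. World frame = base frame: x ahead of the robot, y to its left, z up, the work surface at z = 0. Lengths are in mm, angles in rad, forces in N, time in s.
With the tool pointing down it reaches from about 350 to 875 mm from the base axis. Payload 4.2 kg.
Tool frame: the origin (TCP) lies midway between the tips of the shut fingers; the grasp point (between the pads) lies 19 mm behind it (arm.tcp_to_grasp is the distance from the TCP to the grasp point, in mm); z points along the fingers, y is the line along which they close (so a half turn about z gives the same grasp; the last joint's range is limited). The gripper opens to 85 mm and grips with 20 to 120 N. Pads are 22 mm wide; open, the fingers measure 114 mm over their backs; the gripper's body (76 mm by 85 mm) begins 54 mm behind the grasp point. The pads swing forward as they close: fully open they stand 13 mm farther back than shut.
Start: joints at [-1.052, 0.385, 0.008, 0, -1.194, -0.259], TCP at [160.571, -604, 231.312] pointing down, gripper open.
Joint ranges: [-3.14, 3.14], [-1.21, 2.06], [-1.07, 1.41], [-3.16, 2.05], [-2.99, -0.16], [-3.1, 3.1]. Speed limits (rad/s): [2.79, 2.79, 3.14, 3.14, 3.14, 3.14].

## Interface

Orientations are given as a unit quaternion [x, y, z, w].
In Python, from bench import arm, get_image gives the robot as it stands.
- The arm moves only by the tool drive_tool, never from a script. Its argument "deltas" is a list of rows, each a list of 2 entries, a list of its own where there are three numbers: the shift along the tool's x, y, z in cm, then the turn, a rotation vector about the tool's x, y, z in degrees. In form: [[[x, y, z], [ax, ay, az]], ...]. A call has 1 to 12 rows; each row shifts and turns the commanded pose from where the row before left it, along the tool's axes as they then stand; what a row does not reach is not made up. A row lasts 1/10 s, in which the tool goes at most 50 mm and 8.59 degrees, less where a joint would pass 70% of its speed; a pose out of reach is approached as far as the arm can. A call with a gripper value outside its range is refused whole. "claw" is the finger opening in cm, from 0 to 8.54, set as the call begins (left out, the last holds). The fingers move at their own pace and stop on an object; the grip force is fixed at half the most. Time passes only in rows, so rows that do not move let the fingers close. It gives the time, the measured TCP pose, the force, the opening and the grip force at its end, in the units of the state.
- arm.read_state(): the state, without advancing time (a new reading comes with each control period).
- get_image(name): name is "scene" or "top" or "wrist"; returns a dict with "img" (400x640x3 uint8, red, green, blue), "fx", "fy", "cx", "cy" (pixels), "eye" and "orientation" of the camera in the world; the wrist camera has in their place "mount" (4x4, takes a point from camera to tool coordinates, whose origin is the TCP and whose axes are the flange's). Camera axes: x right, y down, z forward; pixel columns grow to the right and rows downward; lengths in mm; the calibration is good to about 2 mm. The wrist camera is an equidistant fisheye: a pixel r from the principal point sees the ray r / f radians off the axis. A picture is of the moment at which its call begins: read the wrist's pose just before it. There is no depth.
- arm.job_done(): hands the job in; it is judged then, once.
The state is a dict: "clock": time; "joints": joint angles; "joint_vel": joint speeds; "joint_efforts": joint torques, N m; "position": TCP position; "ee_rot": TCP orientation; "contact_force": force on the tool from outside, world axes, zero at the start; "wrist_torque": the same for the moment, N m; "gripper_width": finger opening in mm; "grasp_force": force on a finger pad.
Only numpy, scipy, OpenCV 4.12 (cv2) and the standard library are available. Lean on these libraries where they do the work, as an engineer would, in place of code of your own. Each camera call takes 0.05 s, during which the arm holds its last target. There are 200 camera calls.

## Task

Get the dial force gauge ready for its check. First free the load rod: turn both transport-lock knobs on top of the gauge counter-clockwise (seen from above) fully to their end stops. Then hang the largest of the three weights by its handle on the gauge's hook and let go, so that it hangs freely and still and the dial shows its load; leave the other two weights standing where they are.

Things in the scene. Friction and masses are not known exactly. Their poses are not given: they have to be found in the camera images.
- stand: Fixed gauge stand, origin on the table, x from the dial's front to the back, z up. Grey base plate 155 x 110 x 18 mm; column 26 mm thick at x = +45, 0.30 m tall; grey housing 60 (x) x 134 (y) x 58 mm centred at x = -28, z 208 to 266, round dial in front. The load rod comes out below it at x = -40, y = 0. The housing overhangs the hook: bring the weight from the front with a tilted tool.
- lock_left (a joint): Angle of the left lock knob (left seen from the robot, stand y = +47 mm), rad: 0 fully locked, 1.40 open at its end stop; grows counter-clockwise seen from above. Stays where it is left; turning takes about 0.05 N m.
- lock_left_grip (a point): On the left lock knob's black grip bar, on the knob's upright axis (z), 8.5 mm below the bar's top. The bar is 32 mm long (this point's x), 10 mm thick (its y) and stands 17.5 mm above a steel skirt 27 mm wide, 7 mm high, on the housing's top. The point turns with the knob.
- lock_right (a joint): Angle of the right lock knob (stand y = -47 mm), as for the left one.
- lock_right_grip (a point): The same point on the right lock knob's grip bar.
- load_rod (a joint): Downward travel of the load rod, m: 0 unloaded, about 0.009 with the large weight hanging and both locks open (spring 490 N/m, stop at 0.015). While a lock is closed its tab under the housing holds the rod's cross yoke up.
- hook_seat (a point): Bottom of the hook, where the axis of a hanging handle's wire rests; moves with the load rod; axes as the stand's. Hook of 6 mm round steel in the x-z plane, free end toward -x (the robot) and up: the end spans x -18 to -12 mm, top 15.5 mm above this point; the hook's back is 10 mm behind it, the shank 37 mm above. Pass the wire over the end at least 18 mm above this point, lower it just behind.
- mat: Black rubber mat 115 x 290 x 3 mm on the table on which the three weights stand in a row along its y. Origin at the centre of its underside.
- weight_large: The largest weight, 0.5 kg: upright steel cylinder 46 mm in diameter and 38 mm high with a fixed arched handle of 5 mm wire on top, in the weight's y-z plane, 37 mm wide over all, its top wire's axis 78 mm above the weight's underside; free opening under it 27 mm wide and 37 mm high. Origin at the centre of the underside, z up.
- weight_large_handle (a point): Middle of the top of the large weight's handle, on the wire's axis (78 mm above the underside). Axes as the weight's: the wire runs along y here.
- weight_medium: The medium weight, 0.2 kg: same shape, 34 mm diameter, 28 mm high, 64.5 mm with its handle. Origin at the centre of the underside. To be left alone.
- weight_small: The small weight, 0.1 kg: same shape, 27 mm diameter, 22 mm high, 54.5 mm with its handle. Origin at the centre of the underside. To be left alone.
Not all that is in view belongs to the job. What is shaped like the weight_large but purple is not meant.

How it is judged:
By the outcome, as a careful person would: the job done as asked, in the order asked, and still so for the second after the job is handed in, with the robot touching nothing.
It also fails if it takes over 72 s, if anything falls off the work surface, if the arm or the gripper's body presses on something with over 40 N, if the wrist force passes 120 N, or if a joint passes its speed limit or range.

## Working session

There is one attempt and no reset: what is moved stays moved. The work goes in short steps, Python scripts to look and compute and a tool call to move; the robot and the scene stay as the last step left them, time stands still between calls to the robot, and variables do not carry over. Pictures are saved under pics/ and viewed, at most 10 in all, crops included, and the job is handed in when it is done.

Besides the shell and the picture viewer there is one more tool, called after "Call:" as name(argument=value, ...), one argument or row to a line, values as JSON. drive_tool: Moves the arm, as the interface text tells. Its arguments: {"type":"object","properties":{"deltas":{"type":"array"},"claw":{"type":"number"}},"required":["deltas"]}

```bash
mkdir -p pics; ls; python3 - <<'E'
from bench import arm,get_image
import cv2,pickle
s=arm.read_state();print({k:s[k] for k in('clock','position','ee_rot','contact_force','gripper_width')}, arm.tcp_to_grasp)
for n in('scene','top'):
    d=get_image(n);pickle.dump(d,open(n+'.pkl','wb'));cv2.imwrite(f'pics/{n}0.png',d['img'][:,:,::-1]);print(n,{k:v for k,v in d.items() if k!='img'})
E
```

```text
pics
{'clock': 0.0, 'position': array([ 160.41579708, -603.45274032,  230.2229062 ]), 'ee_rot': array([-1.29434666e-01,  9.91587353e-01,  1.07443995e-03, -1.84247808e-04]), 'contact_force': array([ 0.48186123, -0.66384724, -0.48314155]), 'gripper_width': 85.52565456873657} 18.700000000000003
scene {'fx': 471.1196578473481, 'fy': 471.1196578473481, 'cx': 317.40953007565037, 'cy': 197.17329129219524, 'eye': array([-241.58361784, -942.19384712, 1141.20854689]), 'orientation': array([ 0.84591294, -0.33186363,  0.14725713, -0.39065735])}
top {'fx': 466.62054840367557, 'fy': 466.62054840367557, 'cx': 327.6421980402941, 'cy': 199.94500162534206, 'eye': array([ 409.99383023, -121.71317113, 1258.3042998 ]), 'orientation': array([-0.69960961,  0.71256174, -0.03324765,  0.04119152])}
```

View pics/scene0.png

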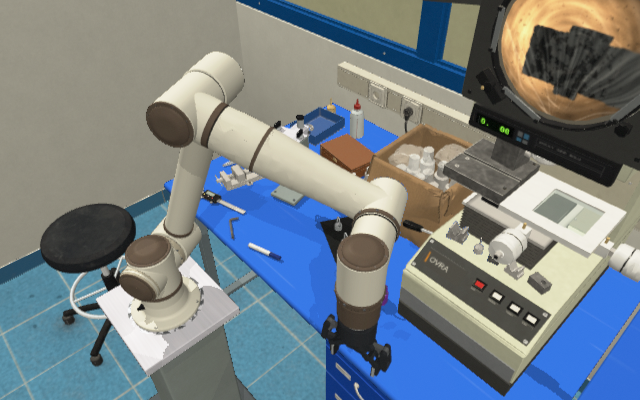

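View pics/top0.png

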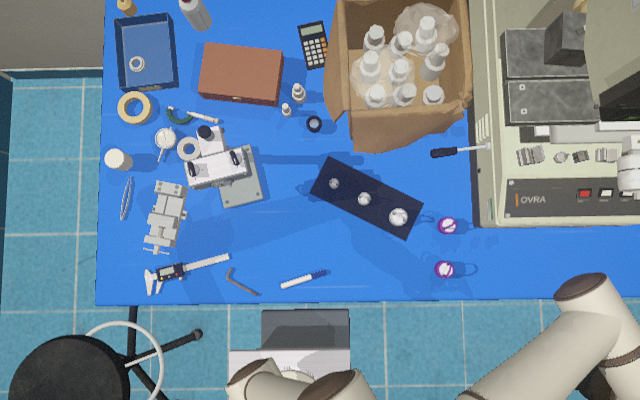

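Top view: gauge at about (215,165); mat with three steel weights at (334,183), (364,199), (398,216); purple weights at (447,226) and (445,269). Enlarging.

```bash
python3 - <<'E'
import cv2,pickle,numpy as np
d=pickle.load(open('top.pkl','rb'))['img'][:,:,::-1]
a=cv2.resize(d[105:225,140:280],None,fx=5,fy=5,interpolation=cv2.INTER_CUBIC)
cv2.imwrite('pics/gauge.png',a)
b=cv2.resize(d[145:285,300:470],None,fx=4,fy=4,interpolation=cv2.INTER_CUBIC)
cv2.imwrite('pics/mat.png',b)
E
```

```text
(no output)
```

View pics/gauge.png

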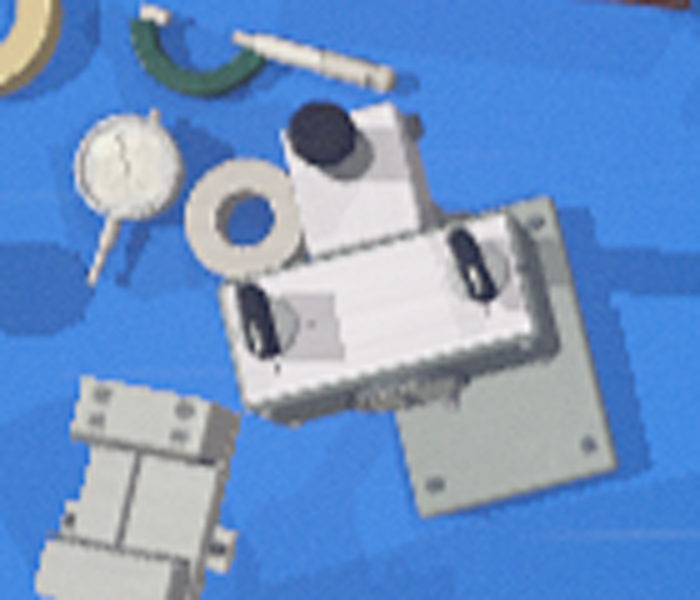

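View pics/mat.png

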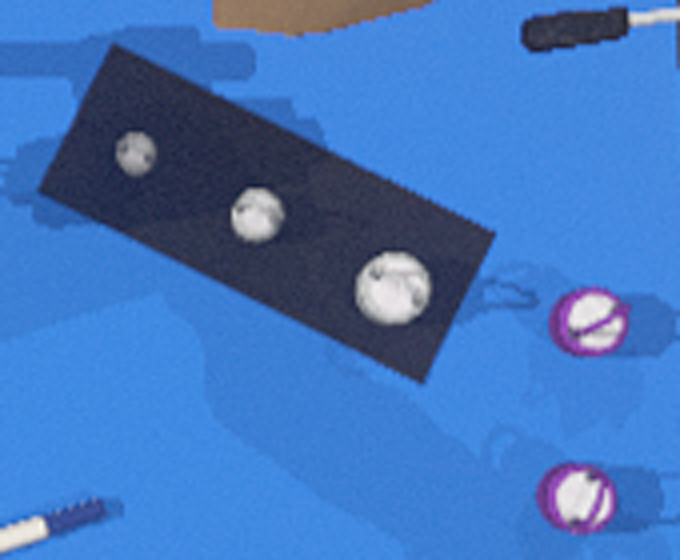

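```bash
cat > h.py <<'E'
import numpy as np,pickle
from scipy.spatial.transform import Rotation as R
from scipy.optimize import least_squares
def ray(d,u,v):
    return R.from_quat(d['orientation']).apply([(u-d['cx'])/d['fx'],(v-d['cy'])/d['fy'],1])
def plane(d,u,v,z):
    r=ray(d,u,v);e=np.array(d['eye']);return e+r*(z-e[2])/r[2]
def proj(d,P):
    p=R.from_quat(d['orientation']).inv().apply(np.atleast_2d(P)-d['eye'])
    return np.c_[d['fx']*p[:,0]/p[:,2]+d['cx'],d['fy']*p[:,1]/p[:,2]+d['cy']]
def pose(x,y,a,L):
    L=np.atleast_2d(L);c,s=np.cos(a),np.sin(a)
    return np.c_[x+c*L[:,0]-s*L[:,1],y+s*L[:,0]+c*L[:,1],L[:,2]]
def fit(d,L,px,x0):
    f=lambda q:(proj(d,pose(*q,L))-px).ravel()
    r=least_squares(f,x0,x_scale=[10,10,.1]);return r.x,f(r.x).reshape(-1,2)
E
python3 - <<'E'
from h import *
np.set_printoptions(precision=2,suppress=True)
d=pickle.load(open('top.pkl','rb'))
g=lambda u,v:(140+u/5,105+v/5)
m=lambda u,v:(300+u/4,145+v/4)
for n,p,z in [('basebackR',g(550,197),18),('frontR',g(615,467),18),('frontL',g(425,515),18),('LA',g(243,285),290),('LB',g(270,355),290),('RA',g(460,230),290),('RB',g(487,300),290),
 ('hTbackL',g(220,288),266),('hTbackR',g(512,210),266),('hTfrontL',g(247,405),266),('hTfR',g(540,335),266),
 ('mat1',m(112,43),3),('mat2',m(495,234),3),('mat3',m(424,383),3),('mat4',m(38,190),3),('Lcyl',m(394,288),41),('Mcyl',m(257,214),31),('S',m(135,153),25)]:
    print(n,plane(d,*p,z))
E
```

```text
basebackR [696.73  98.99  18.  ]
frontR [548.69  64.13  18.  ]
frontL [524.79 166.04  18.  ]
LA [598.63 180.57 290.  ]
LB [568.49 168.75 290.  ]
RA [620.41  88.75 290.  ]
RB [590.15  77.22 290.  ]
hTbackL [602.19 198.04 266.  ]
hTbackR [633.99  71.38 266.  ]
hTfrontL [550.84 185.61 266.  ]
hTfR [578.85  59.19 266.  ]
mat1 [ 664.23 -111.9     3.  ]
mat2 [ 528.27 -367.72    3.  ]
mat3 [ 429.1  -316.42    3.  ]
mat4 [564.05 -59.95   3.  ]
Lcyl [ 490.57 -293.19   41.  ]
Mcyl [ 541.87 -205.88   31.  ]
S [ 584.97 -126.08   25.  ]
```

Call:
drive_tool(
  deltas=[
    [[-3.3,1.95,-1.0],[0,0,0]],
    [[-3.3,1.95,-1.0],[0,0,0]],
    [[-3.3,1.95,-1.0],[0,0,0]],
    [[-3.3,1.95,-1.0],[0,0,0]],
    [[-3.3,1.95,-1.0],[0,0,0]],
    [[-3.3,1.95,-1.0],[0,0,0]],
    [[-3.3,1.95,0],[0,0,0]],
    [[-3.3,1.95,0],[0,0,0]],
    [[-3.3,1.95,0],[0,0,0]],
    [[-3.3,1.95,0],[0,0,0]],
    [[0,0,0],[0,0,0]],
  ],
)

```text
clock: 1.2
position: [431.7, -328.1, 290.7]
ee_rot: [-0.132, 0.991, 0.0, -0.0]
contact_force: [0.1, 0.1, 0.1]
gripper_width: 85.4
grasp_force: 0.0
```

```bash
cat > snap.py <<'E'
import sys,pickle,cv2
from bench import arm,get_image
s=arm.read_state();d=get_image('wrist');d['state']={k:s[k] for k in('position','ee_rot','joints')}
n=sys.argv[1];pickle.dump(d,open(n+'.pkl','wb'));cv2.imwrite(f'pics/{n}.png',d['img'][:,:,::-1])
print(s['clock'],s['position'].round(1),s['ee_rot'].round(4),s['joints'].round(3))
print({k:d[k] for k in('fx','fy','cx','cy')},d['mount'].round(3))
E
python3 snap.py w1
```

```text
1.2 [ 431.7 -328.1  290.7] [-1.319e-01  9.913e-01  5.000e-04 -1.000e-04] [-3.51e-01  2.06e-01 -9.50e-02 -1.00e-03 -1.27e+00 -9.55e-01]
{'fx': 309.70691628693146, 'fy': 309.70691628693146, 'cx': 318.22278675144656, 'cy': 204.33745415284457} [[  -0.      -0.959   -0.283   71.711]
 [   1.      -0.       0.      -0.384]
 [  -0.      -0.283    0.959 -142.109]
 [   0.       0.       0.       1.   ]]
```

View pics/w1.png

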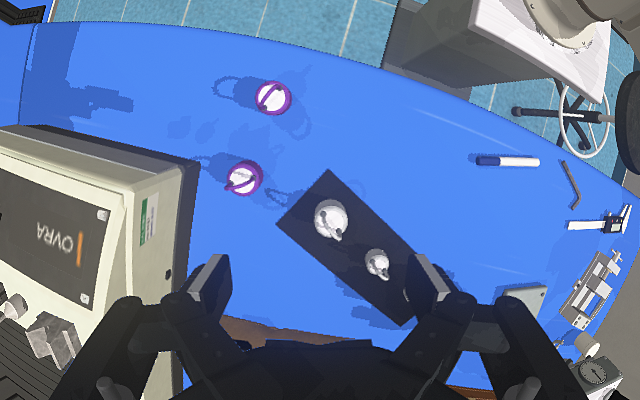

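Wrist view: steel weights on the mat, large at (331,217), medium at (377,262); the small one is hidden behind a finger; purple at (245,178),(273,98). The largest steel one on the mat is the target; enlarging to get its handle direction.

```bash
cat >> h.py <<'E'
def wcam(d):
    T=np.eye(4);T[:3,:3]=R.from_quat(d['state']['ee_rot']).as_matrix();T[:3,3]=d['state']['position'];return T@np.array(d['mount'])
def wray(d,u,v):
    C=wcam(d);p=np.array([u-d['cx'],v-d['cy']]);t=np.hypot(*p)/d['fx'];p=p/np.hypot(*p)
    return C[:3,3],C[:3,:3]@np.r_[np.sin(t)*p,np.cos(t)]
def wplane(d,u,v,z):
    e,r=wray(d,u,v);return e+r*(z-e[2])/r[2]
def wproj(d,P):
    C=wcam(d);q=(np.atleast_2d(P)-C[:3,3])@C[:3,:3];r=np.hypot(q[:,0],q[:,1]);t=np.arctan2(r,q[:,2])
    return np.c_[d['cx']+d['fx']*t*q[:,0]/r,d['cy']+d['fx']*t*q[:,1]/r]
E
python3 - <<'E'
from h import *
import cv2
d=pickle.load(open('w1.pkl','rb'))
print(wplane(d,331,217,41), wplane(d,330,170,3),wplane(d,277,223,3))
im=d['img'][185:285,290:410,::-1]
cv2.imwrite('pics/w1c.png',cv2.resize(im,None,fx=6,fy=6,interpolation=cv2.INTER_CUBIC))
E
```

```text
[ 486.57896708 -295.63563066   41.        ] [ 431.85007121 -310.91145314    3.        ] [ 528.60795028 -365.26019368    3.        ]
```

View pics/w1c.png

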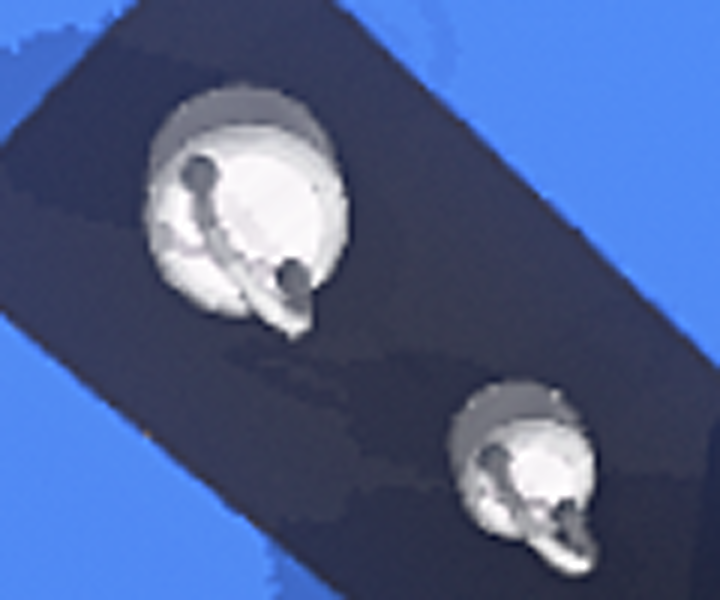

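Large weight: handle feet at crop (200,172) and (293,275), cylinder top centre about (247,218).

```bash
python3 - <<'E'
from h import *
np.set_printoptions(precision=1,suppress=True)
d=pickle.load(open('w1.pkl','rb'));t=pickle.load(open('top.pkl','rb'))
f=lambda u,v,z:wplane(d,290+u/6,185+v/6,z)
a=f(200,170,42);b=f(293,272,42);c=f(247,219,41)
v=b-a;print(a,b,(a+b)/2,np.linalg.norm(v),np.degrees(np.arctan2(v[1],v[0])),c)
v=plane(t,*(300+112/4,145+43/4),3)-plane(t,*(300+495/4,145+234/4),3);print('mat y',np.degrees(np.arctan2(v[1],v[0])))
m=f(490,455,32);n=f(570,520,32);v=n-m;print((m+n)/2,np.degrees(np.arctan2(v[1],v[0])))
E
```

```text
[ 484. -307.   42.] [ 501.9 -280.3   42. ] [ 492.9 -293.6   42. ] 32.17267078549098 56.18467395459813 [ 492.7 -293.7   41. ]
mat y 62.010253008459706
[ 545.4 -205.4   32. ] 64.16174456823977
```

Call:
drive_tool(
  deltas=[
    [[-2.2,3.7,-1.4],[0,0,0]],
    [[-2.2,3.7,-1.4],[0,0,0]],
    [[-2.2,3.7,-1.4],[0,0,0]],
    [[-2.2,3.7,-1.4],[0,0,0]],
    [[-2.2,3.7,-1.4],[0,0,0]],
    [[-2.2,3.7,-1.0],[0,0,0]],
    [[-2.2,3.7,-1.0],[0,0,0]],
    [[-2.2,3.7,-1.0],[0,0,0]],
    [[-2.2,3.7,-1.0],[0,0,0]],
    [[-2.2,3.7,0],[0,0,0]],
    [[-2.2,3.7,0],[0,0,0]],
    [[0,0,0],[0,0,0]],
  ],
)

```text
clock: 2.45
position: [559.6, 127.8, 399.1]
ee_rot: [-0.131, 0.991, -0.0, -0.002]
contact_force: [0.5, -0.8, -0.7]
gripper_width: 85.7
grasp_force: 0.0
```

```bash
python3 snap.py w2
```

```text
2.45 [559.6 127.8 399.1] [-0.1311  0.9914 -0.     -0.0015] [ 5.060e-01  2.330e-01  2.020e-01 -1.000e-03 -1.542e+00 -1.814e+00]
{'fx': 309.70691628693146, 'fy': 309.70691628693146, 'cx': 318.22278675144656, 'cy': 204.33745415284457} [[  -0.      -0.959   -0.283   71.709]
 [   1.      -0.       0.      -0.384]
 [  -0.      -0.283    0.959 -142.109]
 [   0.       0.       0.       1.   ]]
```

View pics/w2.png

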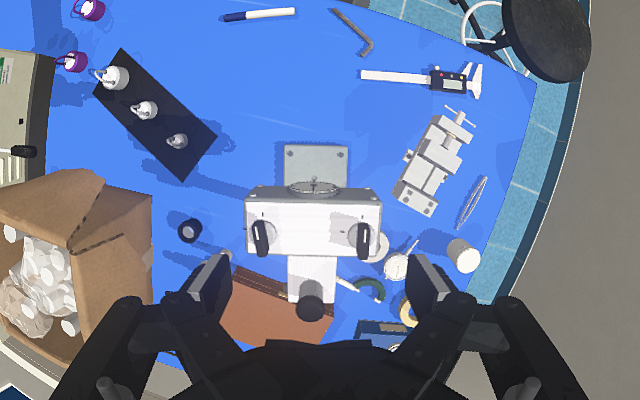

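Wrist view: knob bars at (261,238) (robot-right) and (363,239) (robot-left), base front corners (284,146),(349,146), housing top between x 245 and 381. Measuring these by thresholding.

```bash
python3 - <<'E'
from h import *
import cv2
np.set_printoptions(precision=1,suppress=True)
d=pickle.load(open('w2.pkl','rb'));g=d['img'].max(2)
for n,x0 in(('R',244),('L',346)):
    m=(g[212:266,x0:x0+36]<70).astype(np.uint8)
    k,l,st,ce=cv2.connectedComponentsWithStats(m);i=1+st[1:,4].argmax()
    ys,xs=np.where(l==i);r=cv2.minAreaRect(np.c_[xs+x0,ys+212].astype(np.float32));print(n,r,st[i])
    c=wplane(d,*r[0],286);b=cv2.boxPoints(r);w=np.array([wplane(d,*p,290) for p in b]);print(c,w)
print('\n'.join(' '.join('%3d'%v for v in row) for row in g[214:264:2,346:382]))
for p in((284,146),(349,146)):print(wplane(d,*p,18))
c=wplane(d,247,252,266),wplane(d,381,254,266),wplane(d,244,198,266),wplane(d,381,198,266);print(np.array(c))
im=d['img'][180:275,235:395,::-1];cv2.imwrite('pics/w2c.png',cv2.resize(im,None,fx=5,fy=5,interpolation=cv2.INTER_CUBIC))
E
```

```text
R ((268.0, 247.0), (2.0, 0.0), -90.0) [24 34  1  3  3]
[613.6  94.7 286. ] [[612.6  95.2 290. ]
 [612.6  95.2 290. ]
 [610.7  94.8 290. ]
 [610.7  94.8 290. ]]
L ((368.0, 248.0), (2.0, 0.0), -90.0) [22 35  1  3  3]
[591.  182.9 286. ] [[590.3 182.  290. ]
 [590.3 182.  290. ]
 [588.5 181.4 290. ]
 [588.5 181.4 290. ]]
249 249 248 254 254 254 253 253 253 252 252 252 252 252 254 252 244 248 254 251 249 248 249 249 249 249 249 249 249 249 249 252 255 160 175 178
217 217 217 215 214 213 214 219 254 253 252 251 251 251 255 202 121 205 252 246 245 245 245 246 246 246 246 245 246 246 247 249 255 176 187 195
220 221 220 220 221 220 219 219 218 217 216 221 238 254 255 191 180 232 249 246 245 245 245 246 245 245 246 245 245 245 246 247 240 176 187 220
226 226 226 226 227 226 226 226 226 226 224 221 233 254 252 255 255 255 253 251 250 249 249 249 249 249 249 249 248 248 249 250 246 182 187 227
224 225 224 224 223 224 224 224 227 229 234 198 156 193 160 157 156 154 175 237 255 255 254 250 248 247 246 247 247 247 249 247 220 187 177 233
225 224 224 224 225 229 223 188 187 150 151 133  95  84  87 
[... 2244 characters left out ...]
174 177 179 178 178 181 181 182 183 186 186 135  96  85  91  93  93  92  93  92  88  97 158 177 175 171 171 176 192 178 227 235 234 232 230 231
237 237 238 237 238 237 238 237 237 238 243 222 153  92  85  85  86  86  87  82  84 138 253 240 236 235 235 236 236 237 236 235 236 238 240 234
235 235 235 234 235 234 235 235 235 234 235 237 238 241 243 240 238 255 255 255 248 241 236 233 231 231 232 233 234 236 239 240 233 190 176 180
234 235 234 235 235 235 235 234 234 234 234 234 235 234 234 235 236 235 232 232 228 218 211 226 206 203 200 190 182 185 187 182 181 182 183 184
[553.8  66.1  18. ]
[525.3 172.4  18. ]
[[634.5  74.2 266. ]
 [601.9 203.6 266. ]
 [580.4  61.  266. ]
 [547.2 184.9 266. ]]
```

View pics/w2c.png

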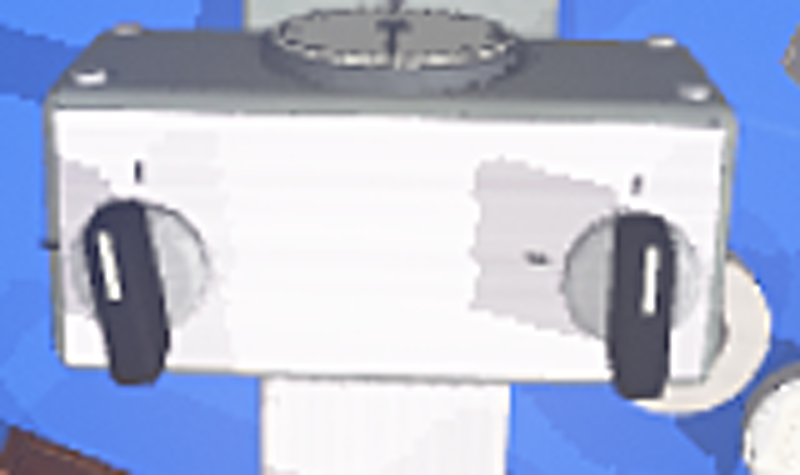

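```bash
python3 - <<'E'
from h import *
np.set_printoptions(precision=1,suppress=True)
d=pickle.load(open('w2.pkl','rb'))
f=lambda u,v,z:wplane(d,235+u/5,180+v/5,z)
for n,a,b in(('R',(100,233),(114,300)),('L',(655,248),(648,312))):
    p,q=f(*a,290.5),f(*b,290.5);v=q-p;print(n,'line',p,q,np.degrees(np.arctan2(v[1],v[0])))
for n,L in(('Rbar',((100,205),(142,205),(122,380),(165,378))),('Lbar',((613,215),(672,215),(615,395),(668,395)))):print(n,np.array([f(*a,290) for a in L]))
# bar top ends
for n,a in(('R skirt',(153,258)),('L skirt',(630,275))):print(n,f(*a,273))
print('marks',f(138,172,266),f(637,185,266),f(537,258,266),f(48,245,266))
# top ring: housing front edge & dial top
print('housing top', f(55,108,266),f(725,125,266),f(62,368,266),f(722,375,266))
print('dial front top', f(395,65,237), f(275,45,237),f(515,50,237))
E
```

```text
R line [595.4  79.8 290.5] [607.3  84.7 290.5] 22.502847453297548
L line [572.8 174.3 290.5] [584.7 176.9 290.5] 12.175425071821152
Rbar [[590.5  78.7 290. ]
 [588.5  86.  290. ]
 [622.7  89.1 290. ]
 [620.1  96.7 290. ]]
Lbar [[569.  165.4 290. ]
 [566.4 175.4 290. ]
 [602.1 176.3 290. ]
 [599.8 185.8 290. ]]
R skirt [604.9  88.6 273. ]
L skirt [584.9 175.9 273. ]
marks [591.6  81.7 266. ] [569.6 173.4 266. ] [588.6 159.2 266. ] [610.9  67.4 266. ]
housing top [583.4  63.6 266. ] [553.9 186.1 266. ] [636.2  74.9 266. ] [603.3 202.4 266. ]
dial front top [566.1 124.9 237. ] [568.3 100.3 237. ] [556.7 147.5 237. ]
```

Call:
drive_tool(
  deltas=[
    [[-0.94,1.0,2.0],[0,0,0.6]],
    [[-0.94,1.0,2.0],[0,0,0.6]],
    [[-0.94,1.0,2.0],[0,0,0.6]],
    [[-0.94,1.0,2.0],[0,0,0.6]],
    [[0,0,1.0],[0,0,0]],
    [[0,0,1.0],[0,0,0]],
    [[0,0,1.0],[0,0,0]],
    [[0,0,1.0],[0,0,0]],
    [[0,0,0],[0,0,0]],
    [[0,0,0],[0,0,0]],
  ],
  claw=3.5,
)

```text
clock: 3.5
position: [585.6, 172.4, 281.7]
ee_rot: [-0.109, 0.994, -0.0, 0.0]
contact_force: [-0.6, -0.3, 0.9]
gripper_width: 34.7
grasp_force: 0.0
```

Call:
drive_tool(
  deltas=[
    [[-0.1,0.35,0.0],[0,0,0]],
    [[0,0,0.45],[0,0,0]],
    [[0,0,0],[0,0,0]],
  ],
)

```text
clock: 3.8
position: [585.5, 176.5, 276.3]
ee_rot: [-0.109, 0.994, 0.0, -0.0]
contact_force: [-0.1, 0.6, 0.4]
gripper_width: 34.9
grasp_force: 0.0
```

Call:
drive_tool(
  deltas=[
    [[0,0,0],[0,0,0]],
    [[0,0,0],[0,0,0]],
    [[0,0,0],[0,0,0]],
    [[0,0,0],[0,0,0]],
    [[0,0,0],[0,0,0]],
    [[0,0,0],[0,0,0]],
  ],
  claw=0.6,
)

```text
clock: 4.4
position: [585.8, 176.9, 277.1]
ee_rot: [-0.109, 0.994, 0.001, 0.0]
contact_force: [-1.2, 4.2, 2.1]
gripper_width: 8.1
grasp_force: 60.3
```

```bash
cat > st.py <<'E'
from bench import arm
s=arm.read_state();print({k:s[k].round(3).tolist() if hasattr(s[k],'round') else s[k] for k in('clock','joints','position','ee_rot','contact_force','wrist_torque','gripper_width','grasp_force')})
E
python3 st.py
```

```text
{'clock': 4.4, 'joints': [0.557, 0.335, 0.049, -0.001, -1.283, -1.909], 'position': [585.756, 176.933, 277.053], 'ee_rot': [-0.109, 0.994, 0.001, 0.0], 'contact_force': [-1.154, 4.239, 2.123], 'wrist_torque': [1.318, 0.565, 0.255], 'gripper_width': 8.131559783804272, 'grasp_force': 60.3095805644989}
```

Call:
drive_tool(
  deltas=[
    [[0,0,0],[0,0,-6]],
    [[0,0,0],[0,0,-8]],
    [[0,0,0],[0,0,-8]],
    [[0,0,0],[0,0,-8]],
    [[0,0,0],[0,0,-8]],
    [[0,0,0],[0,0,-8]],
    [[0,0,0],[0,0,-8]],
    [[0,0,0],[0,0,-8]],
    [[0,0,0],[0,0,-8]],
    [[0,0,0],[0,0,-5]],
    [[0,0,0],[0,0,0]],
  ],
)

```text
clock: 5.5
position: [586.7, 176.2, 277.1]
ee_rot: [-0.691, 0.723, -0.001, 0.001]
contact_force: [2.4, 2.2, -0.8]
gripper_width: 8.1
grasp_force: 60.1
```

```bash
python3 st.py
```

```text
{'clock': 5.5, 'joints': [0.556, 0.336, 0.049, 0.001, -1.282, -0.601], 'position': [586.745, 176.18, 277.07], 'ee_rot': [-0.691, 0.723, -0.001, 0.001], 'contact_force': [2.355, 2.183, -0.814], 'wrist_torque': [0.616, -0.598, 0.015], 'gripper_width': 8.127942124649108, 'grasp_force': 60.087032318115234}
```

Call:
drive_tool(
  deltas=[
    [[0,0,0],[0,0,-3]],
    [[0,0,0],[0,0,-3]],
    [[0,0,0],[0,0,-2]],
    [[0,0,0],[0,0,0]],
  ],
)

```text
clock: 5.9
position: [586.8, 176.2, 277.1]
ee_rot: [0.739, -0.674, 0.001, -0.001]
contact_force: [3.6, 2.9, 0.1]
gripper_width: 7.9
grasp_force: 60.3
```

```bash
python3 st.py
```

```text
{'clock': 5.9, 'joints': [0.556, 0.336, 0.049, 0.001, -1.282, -0.465], 'position': [586.813, 176.203, 277.059], 'ee_rot': [0.739, -0.674, 0.001, -0.001], 'contact_force': [3.579, 2.897, 0.141], 'wrist_torque': [0.541, -0.975, -0.568], 'gripper_width': 7.942341912934423, 'grasp_force': 60.31853377819061}
```

Call:
drive_tool(
  deltas=[
    [[0,0,0],[0,0,-3]],
    [[0,0,0],[0,0,0]],
  ],
)

```text
clock: 6.1
position: [586.8, 176.2, 277.1]
ee_rot: [0.756, -0.655, 0.001, -0.001]
contact_force: [3.6, 1.8, -0.3]
gripper_width: 8.1
grasp_force: 67.4
```

Call:
drive_tool(
  deltas=[
    [[0,0,0],[0,0,0]],
    [[0,0,0],[0,0,0]],
    [[0,0,0],[0,0,0]],
    [[0,0,-2],[0,0,0]],
    [[0,0,-2],[0,0,4]],
    [[0,0,-1],[0,0,8]],
    [[0,0,0],[0,0,8]],
    [[0,0,0],[0,0,8]],
    [[0,0,0],[0,0,8]],
    [[0,0,0],[0,0,8]],
    [[0,0,0],[0,0,8]],
    [[0,0,0],[0,0,8]],
  ],
  claw=3.5,
)

```text
clock: 7.3
position: [585.2, 176.1, 326.6]
ee_rot: [-0.327, 0.945, -0.0, -0.001]
contact_force: [0.1, -0.5, -0.4]
gripper_width: 34.9
grasp_force: 0.0
```

Call:
drive_tool(
  deltas=[
    [[0,0,0],[0,0,8]],
    [[0,0,0],[0,0,6]],
    [[0,0,0],[0,0,0]],
  ],
)

```text
clock: 7.6
position: [585.3, 176.1, 326.6]
ee_rot: [-0.212, 0.977, -0.0, -0.001]
contact_force: [1.1, -0.7, -0.0]
gripper_width: 35.0
grasp_force: 0.0
```

```bash
python3 snap.py w3; python3 - <<'E'
from h import *
import cv2
d=pickle.load(open('w3.pkl','rb'));p=wproj(d,[[586.5,176.3,290],[608,85,290]]);print(p)
u,v=p.mean(0).astype(int);im=d['img'][max(0,v-60):v+60,max(0,u-80):u+80,::-1];print(u-80,v-60)
cv2.imwrite('pics/w3c.png',cv2.resize(im,None,fx=5,fy=5,interpolation=cv2.INTER_CUBIC))
E
```

```text
7.6 [585.3 176.1 326.6] [-2.123e-01  9.772e-01 -2.000e-04 -6.000e-04] [ 0.557  0.315  0.14  -0.    -1.397 -1.7  ]
{'fx': 309.70691628693146, 'fy': 309.70691628693146, 'cx': 318.22278675144656, 'cy': 204.33745415284457} [[  -0.      -0.959   -0.283   71.773]
 [   1.      -0.       0.      -0.384]
 [  -0.      -0.283    0.959 -142.109]
 [   0.       0.       0.       1.   ]]
[[318.28567474 235.59751871]
 [176.64120908 207.28498786]]
167 161
```

Call:
drive_tool(
  deltas=[
    [[0.57,-3.07,0.5],[0,0,0]],
    [[0.57,-3.07,0.5],[0,0,0]],
    [[0.57,-3.07,0.5],[0,0,2]],
    [[0,0,0],[0,0,0]],
    [[0,0,0],[0,0,0]],
  ],
)

```text
clock: 8.15
position: [608.3, 84.8, 311.6]
ee_rot: [-0.195, 0.981, -0.0, -0.0]
contact_force: [0.4, 0.1, -0.9]
gripper_width: 35.1
grasp_force: 0.0
```

Call:
drive_tool(
  deltas=[
    [[0,0,1.0],[0,0,0]],
    [[0,0,1.0],[0,0,0]],
    [[0,0,1.0],[0,0,0]],
    [[0,0,0.45],[0,0,0]],
    [[0,0,0],[0,0,0]],
  ],
)

```text
clock: 8.65
position: [607.9, 85.6, 275.9]
ee_rot: [-0.195, 0.981, -0.0, -0.001]
contact_force: [0.2, -0.4, 0.7]
gripper_width: 35.3
grasp_force: 0.0
```

Call:
drive_tool(
  deltas=[
    [[0,0,0],[0,0,0]],
    [[0,0,0],[0,0,0]],
    [[0,0,0],[0,0,0]],
    [[0,0,0],[0,0,0]],
    [[0,0,0],[0,0,0]],
    [[0,0,0],[0,0,0]],
  ],
  claw=0.6,
)

```text
clock: 9.25
position: [608.6, 85.7, 278.0]
ee_rot: [-0.195, 0.981, 0.0, 0.001]
contact_force: [-1.9, 2.2, 3.8]
gripper_width: 8.2
grasp_force: 61.2
```

```bash
python3 st.py
```

```text
{'clock': 9.25, 'joints': [0.403, 0.339, 0.057, -0.0, -1.287, -1.581], 'position': [608.573, 85.722, 277.993], 'ee_rot': [-0.195, 0.981, 0.0, 0.001], 'contact_force': [-1.941, 2.222, 3.841], 'wrist_torque': [0.805, 0.445, 0.008], 'gripper_width': 8.184049412031, 'grasp_force': 61.18436336517334}
```

Call:
drive_tool(
  deltas=[
    [[0,0,0],[0,0,-6]],
    [[0,0,0],[0,0,-8]],
    [[0,0,0],[0,0,-8]],
    [[0,0,0],[0,0,-8]],
    [[0,0,0],[0,0,-8]],
    [[0,0,0],[0,0,-8]],
    [[0,0,0],[0,0,-8]],
    [[0,0,0],[0,0,-8]],
    [[0,0,0],[0,0,-6]],
    [[0,0,0],[0,0,-3]],
    [[0,0,0],[0,0,0]],
  ],
)

```text
clock: 10.35
position: [608.8, 85.6, 278.0]
ee_rot: [0.728, -0.685, 0.0, -0.001]
contact_force: [-0.9, 3.2, 3.1]
gripper_width: 8.5
grasp_force: 61.2
```

```bash
python3 st.py
```

```text
{'clock': 10.35, 'joints': [0.403, 0.339, 0.057, 0.0, -1.286, -0.342], 'position': [608.809, 85.595, 278.012], 'ee_rot': [0.728, -0.685, 0.0, -0.001], 'contact_force': [-0.939, 3.196, 3.099], 'wrist_torque': [0.717, 0.213, 0.038], 'gripper_width': 8.47361056760653, 'grasp_force': 61.19189143180847}
```

Call:
drive_tool(
  deltas=[
    [[0,0,0],[0,0,-3]],
    [[0,0,0],[0,0,-3]],
    [[0,0,0],[0,0,-2]],
    [[0,0,0],[0,0,0]],
  ],
)

```text
clock: 10.75
position: [608.8, 85.6, 278.1]
ee_rot: [0.772, -0.635, 0.0, -0.001]
contact_force: [-1.0, 3.0, 5.0]
gripper_width: 8.3
grasp_force: 82.1
```

```bash
python3 st.py
```

```text
{'clock': 10.75, 'joints': [0.402, 0.339, 0.057, -0.001, -1.286, -0.207], 'position': [608.838, 85.574, 278.056], 'ee_rot': [0.772, -0.635, 0.0, -0.001], 'contact_force': [-1.048, 3.02, 4.954], 'wrist_torque': [1.068, 0.265, -1.653], 'gripper_width': 8.309134186897019, 'grasp_force': 82.05474577029236}
```

Call:
drive_tool(
  deltas=[
    [[0,0,0],[0,0,0]],
    [[0,0,0],[0,0,0]],
    [[0,0,0],[0,0,0]],
    [[0,0,-2],[0,0,0]],
    [[0,0,-4],[0,0,0]],
    [[0,0,-4],[0,0,0]],
    [[0,4,0],[0,0,0]],
    [[0,4,0],[0,0,0]],
    [[0,4,0],[0,0,0]],
    [[0,3,0],[0,0,-8]],
    [[0,0,0],[0,0,-8]],
    [[0,0,0],[0,0,-8]],
  ],
  claw=3.5,
)

```text
clock: 11.95
position: [460.2, 55.0, 377.8]
ee_rot: [0.891, -0.455, 0.0, -0.0]
contact_force: [-0.7, 0.0, -0.3]
gripper_width: 35.2
grasp_force: 0.0
```

Call:
drive_tool(
  deltas=[
    [[0,0,0],[0,0,-8]],
    [[0,0,0],[0,0,-8]],
    [[0,0,0],[0,0,-8]],
    [[0,0,0],[0,0,-8]],
    [[0,0,0],[0,0,-8]],
    [[0,0,0],[0,0,-8]],
    [[0,0,0],[0,0,-8]],
    [[0,0,0],[0,0,-8]],
    [[0,0,0],[0,-8,0]],
    [[0,0,0],[0,-8,0]],
    [[0,0,0],[0,0,0]],
  ],
)

```text
clock: 13.05
position: [463.2, 56.2, 373.7]
ee_rot: [0.986, 0.082, -0.143, 0.012]
contact_force: [-0.3, -0.7, -2.0]
gripper_width: 35.1
grasp_force: 0.0
```

```bash
python3 st.py; python3 - <<'E'
from bench import arm
from h import *
from scipy.optimize import least_squares
np.set_printoptions(precision=2,suppress=True)
s=arm.read_state()
D=[(.385,.008,-1.194,160.57,-604,231.3),(.206,-.095,-1.27,431.7,-328.1,290.7),(.233,.202,-1.542,559.6,127.8,399.1),(.335,.049,-1.283,585.8,176.9,277.05),(.315,.14,-1.397,585.3,176.1,326.6),(.339,.057,-1.287,608.6,85.7,278.)]
j=s['joints'];D.append((j[1],j[2],j[4],*s['position']));D=np.array(D)
Rr=np.sqrt(D[:,3]**2+D[:,4]**2-160**2)
def f(q):
    L1,L2,e,z0,Dt=q;p=D[:,0]-D[:,1];t=p-D[:,2]
    return np.r_[L1*np.sin(D[:,0])+L2*np.cos(p)+e*np.sin(p)+Dt*np.cos(t)-Rr,z0+L1*np.cos(D[:,0])-L2*np.sin(p)+e*np.cos(p)-Dt*np.sin(t)-D[:,5]]
r=least_squares(f,[500,500,0,200,300]);print(r.x,r.fun);print(np.degrees(D[-1,0]-D[-1,1]-D[-1,2]))
E
```

```text
{'clock': 13.05, 'joints': [0.421, 0.195, 0.09, -0.072, -1.745, 1.312], 'position': [463.221, 56.221, 373.743], 'ee_rot': [0.986, 0.082, -0.143, 0.012], 'contact_force': [-0.316, -0.677, -2.046], 'wrist_torque': [0.104, -0.552, -0.01], 'gripper_width': 35.050517836612734, 'grasp_force': 0.0}
[575.5  418.25  -1.29 169.25 317.8 ] [ 0.32 -1.37 -1.07  0.03 -0.35 -0.09  1.35 -1.65 -1.15 -1.95 -1.32 -2.06
 -1.43  9.55]
105.97232206825808
```

Call:
drive_tool(
  deltas=[
    [[0,0,0],[0,8,0]],
    [[0,0,0],[0,8,0]],
    [[0,0,0],[0,8,0]],
    [[0,0,0],[0,8,0]],
    [[0,0,0],[0,8,0]],
    [[0,0,0],[0,8,0]],
    [[0,0,0],[0,0,0]],
  ],
)

```text
clock: 13.75
position: [454.6, 51.8, 369.8]
ee_rot: [0.959, 0.081, 0.271, -0.021]
contact_force: [-0.4, -0.0, -1.9]
gripper_width: 35.0
grasp_force: 0.0
```

```bash
cat > fk.py <<'E'
import numpy as np
from scipy.spatial.transform import Rotation as R
def rot(a,t): return R.from_rotvec(np.array(a)*t)
X,Y,Z=[1,0,0],[0,1,0],[0,0,1]
def fk(j,q):
    L1,L2,e,z0,D,o1,o2=q
    A=rot(Z,j[0]);p=np.array([0,0,z0])+A.apply([0,o1,0])
    A=A*rot(Y,j[1]);p=p+A.apply([0,0,L1])
    A=A*rot(Y,-j[2]);p=p+A.apply([L2,0,e])
    A=A*rot(X,j[3]);p=p+A.apply([0,o2,0])
    A=A*rot(Y,-j[4]);p=p+A.apply([D,0,0])   # x forward along tool
    A=A*rot(X,s6*j[5])
    return p,A
s6=-1
E
python3 st.py; python3 - <<'E'
from fk import *; from bench import arm; import pickle
from scipy.optimize import least_squares
np.set_printoptions(precision=2,suppress=True)
s=arm.read_state()
S=[([-1.052,.385,.008,0,-1.194,-.259],[160.57,-604,231.31]),([.421,.195,.09,-.072,-1.745,1.312],[463.2,56.2,373.7]),([.402,.339,.057,-.001,-1.286,-.207],[608.8,85.6,278.06]),([.557,.315,.14,0,-1.397,-1.7],[585.3,176.1,326.6]),([-.351,.206,-.095,-.001,-1.27,-.955],[431.7,-328.1,290.7]),([.506,.233,.202,-.001,-1.542,-1.814],[559.6,127.8,399.1]),(s['joints'],s['position'])]
f=lambda q:np.concatenate([fk(j,q)[0]-p for j,p in S])
r=least_squares(f,[575,420,0,170,318,-80,-80]);print(r.x,r.fun.reshape(-1,3))
# constant orientation offset check: A^-1 * ee
for j,q in((s['joints'],s['ee_rot']),([-1.052,.385,.008,0,-1.194,-.259],[-.1294,.9916,.001,0])):
    p,A=fk(j,r.x);print((A.inv()*R.from_quat(q)).as_matrix())
pickle.dump(r.x,open('fk.pkl','wb'))
E
```

```text
{'clock': 13.75, 'joints': [0.613, -0.279, -0.59, 0.329, -0.783, 0.948], 'position': [454.579, 51.753, 369.782], 'ee_rot': [0.959, 0.081, 0.271, -0.021], 'contact_force': [-0.389, -0.006, -1.904], 'wrist_torque': [-0.192, 1.117, -0.002], 'gripper_width': 34.95993780550574, 'grasp_force': 0.0}
[ 433.52  422.63  130.98  -49.38   87.21 -461.51  296.88] [[ -4.07  -2.11   0.09]
 [ 55.75 -11.82 -16.66]
 [ -4.42  -7.63   2.12]
 [-11.73 -12.84   4.4 ]
 [ 10.31  -9.16  -3.42]
 [-19.35 -16.75   3.64]
 [-40.37  43.09   9.84]]
[[-0.17 -0.41  0.9 ]
 [-0.86 -0.38 -0.34]
 [ 0.48 -0.83 -0.29]]
[[ 0. -0.  1.]
 [-1.  0.  0.]
 [-0. -1. -0.]]
```

```bash
sed -i 's/rot(X,j\[3\])/rot(X,s4*j[3])/; s/^s6=-1/s4=s6=-1/' fk.py; cat > fit.py <<'E'
import fk as F; from fk import *; from bench import arm; import pickle
from scipy.optimize import least_squares
np.set_printoptions(precision=3,suppress=True)
s=arm.read_state()
S=[([-1.052,.385,.008,0,-1.194,-.259],[160.57,-604,231.31],[-.1294,.9916,.001,0]),([.421,.195,.09,-.072,-1.745,1.312],[463.2,56.2,373.7],[0.986,0.082,-0.143,0.012]),([.402,.339,.057,-.001,-1.286,-.207],[608.8,85.6,278.06],[0.772,-0.635,0.0,-0.001]),([.557,.315,.14,0,-1.397,-1.7],[585.3,176.1,326.6],[-.2123,.9772,0,0]),([-.351,.206,-.095,-.001,-1.27,-.955],[431.7,-328.1,290.7],[-.1319,.9913,0,0]),([.506,.233,.202,-.001,-1.542,-1.814],[559.6,127.8,399.1],[-.1311,.9914,0,0]),([0.613,-0.279,-0.59,0.329,-0.783,0.948],[454.58,51.75,369.78],[0.959,0.081,0.271,-0.021])]
for F.s4 in(-1,1):
  for F.s6 in(-1,1):
    f=lambda q:np.concatenate([fk(j,q)[0]-p for j,p,_ in S])
    r=least_squares(f,[575,420,0,170,318,-160,0])
    As=[fk(j,r.x)[1].inv()*R.from_quat(o) for j,p,o in S]
    dev=[np.degrees((As[0].inv()*a).magnitude()) for a in As]
    print(F.s4,F.s6,r.x,np.abs(r.fun).max(),np.array(dev))
    if max(dev)<2: pickle.dump((r.x,As[0].as_quat(),F.s4,F.s6),open('fk.pkl','wb'))
E
python3 fit.py
```

```text
-1 -1 [ 565.335  421.76    -0.633  161.062  297.998   -0.672 -159.145] 0.28401066765805894 [0.    0.172 0.058 0.108 0.16  0.176 0.109]
-1 1 [ 565.335  421.76    -0.633  161.062  297.998   -0.672 -159.145] 0.28401066765805894 [  0.    179.885   5.941 165.107  79.737 178.164 138.352]
1 -1 [ 433.611  422.615  130.9    -49.371   87.233 -461.181  296.54 ] 55.755742961019735 [ 0.     8.395  0.094  0.108  0.07   0.095 37.692]
1 1 [ 433.611  422.615  130.9    -49.371   87.233 -461.181  296.54 ] 55.755742961019735 [  0.    178.461   5.909 165.107  79.771 178.167 165.955]
```

```bash
cat > ik.py <<'E'
import fk as F,pickle; from fk import *
from scipy.optimize import least_squares
q,ao,F.s4,F.s6=pickle.load(open('fk.pkl','rb'));AO=R.from_quat(ao)
lo=np.array([-3.14,-1.21,-1.07,-3.16,-2.99,-3.1]);hi=np.array([3.14,2.06,1.41,2.05,-.16,3.1])
def ori(h,phi,up=1):
    h,phi=np.radians([h,phi]);z=np.array([np.sin(phi)*np.cos(h),np.sin(phi)*np.sin(h),-np.cos(phi)])
    x=up*np.array([np.cos(phi)*np.cos(h),np.cos(phi)*np.sin(h),np.sin(phi)])
    return R.from_matrix(np.c_[x,np.cross(z,x),z])
def ik(p,O,j0):
    f=lambda j:np.r_[(fk(j,q)[0]-p)/100,((fk(j,q)[1]*AO).inv()*O).as_rotvec()]
    r=least_squares(f,np.clip(j0,lo+1e-3,hi-1e-3),bounds=(lo,hi));return r.x,np.abs(r.fun).max()
E
python3 - <<'E'
from ik import *
np.set_printoptions(precision=2,suppress=True)
rng=np.random.default_rng(0)
G=np.array([492.7,-293.7,68]);H=np.array([586,128,150])
for n,g,h in(('pick',G,-34),('pick',G,146),('hook',H,13.3)):
  for up in(1,-1):
    for phi in(30,45,60,75):
      O=ori(h,phi,up);p=g+O.apply([0,0,10]);sols=[]
      for k in range(25):
        j,e=ik(p,O,rng.uniform(lo,hi))
        if e<1e-3 and not any(np.abs(j-s).max()<.05 for s in sols): sols.append(j)
      print(n,h,up,phi,*sols,sep='\n   ' if sols else ' ')
E
```

```text
pick -34 1 30
pick
   -34
   1
   45
   [-0.84  0.39 -0.62 -2.44 -0.28 -2.08]
pick
   -34
   1
   60
   [-0.96  0.57 -0.89 -2.74 -0.94 -1.62]
pick
   -34
   1
   75
   [-1.    0.85 -0.98 -2.74 -1.54 -1.47]
pick -34 -1 30
pick
   -34
   -1
   45
   [-0.84  0.39 -0.63 -2.46 -0.28  1.09]
pick
   -34
   -1
   60
   [-0.96  0.57 -0.89 -2.75 -0.94  1.52]
pick
   -34
   -1
   75
   [-1.    0.85 -0.98 -2.75 -1.55  1.67]
pick
   146
   1
   30
   [-0.33  0.72  0.09 -0.13 -1.44 -1.79]
pick
   146
   1
   45
   [-0.35  0.86  0.26 -0.17 -1.74 -1.78]
pick
   146
   1
   60
   [-0.36  0.99  0.42 -0.22 -2.02 -1.78]
pick
   146
   1
   75
   [-0.37  1.12  0.54 -0.28 -2.28 -1.81]
pick
   146
   -1
   30
   [-0.33  0.72  0.09 -0.13 -1.44  1.36]
pick
   146
   -1
   45
   [-0.35  0.86  0.26 -0.18 -1.74  1.37]
pick
   146
   -1
   60
   [-0.36  0.99  0.42 -0.22 -2.02  1.36]
pick
   146
   -1
   75
   [-0.38  1.12  0.54 -0.28 -2.28  1.33]
hook 13.3 1 30
hook 13.3 1 45
hook
   13.3
   1
   60
   [-0.15  0.31 -0.65 -2.43 -0.51 -2.02]
hook
   13.3
   1
   75
   [-0.24  0.51 -0.84 -2.63 -1.12 -1.68]
hook 13.3 -1 30
hook 13.3 -1 45
hook
   13.3
   -1
   60
   [-0.15  0.31 -0.65 -2.44 -0.51  1.13]
hook
   13.3
   -1
   75
   [-0.24  0.51 -0.84 -2.63 -1.12  1.46]
```

```bash
cat >> ik.py <<'E'
def deltas(P,n):
    "P list of joint waypoints; n steps each -> rows of tool deltas (cm,deg) and poses"
    js=[P[0]]
    for a,b,k in zip(P[:-1],P[1:],n): js+=[a+(b-a)*(0.5-0.5*np.cos(np.pi*(i+1)/k) if False else (i+1)/k) for i in range(k)]
    T=[(fk(j,q)[0],fk(j,q)[1]*AO) for j in js];rows=[]
    for (p,A),(p2,A2) in zip(T[:-1],T[1:]):
        rows.append(np.r_[A.inv().apply(p2-p)/10,np.degrees((A.inv()*A2).as_rotvec())])
    return js,T,np.array(rows)
def show(rows,T):
    for r,(p,A) in zip(rows,T[1:]):
        print('[[%.2f, %.2f, %.2f], [%.1f, %.1f, %.1f]],'%tuple(r),p.round(0),'n %.0f %.1f'%(np.linalg.norm(r[:3])*10,np.linalg.norm(r[3:])), 'z',A.as_matrix()[:,2].round(2))
E
python3 - <<'E'
from ik import *
from bench import arm
np.set_printoptions(precision=3,suppress=True)
j0=arm.read_state()['joints']
O=ori(13.3,70);H=np.array([586,128,155])
p=H-O.apply([0,0,150])+np.array([0,0,20])
for seed in([-.24,.51,-.84,-2.63,-1.12,-1.68],):
    j1,e=ik(p,O,np.array(seed));print(j1,e,p)
for mid in([.2,-.05,-.6,-1.2,-1.3,-.4],[.1,-.3,-.3,-1.2,-1.3,-.4]):
    js,T,rows=deltas([j0,np.array(mid),j1],[14,14]);show(rows,T);print()
E
```

```text
[-0.336 -0.069 -0.876 -2.155 -0.654 -2.232] 1.8922094113804632e-10 [448.827  95.574 226.303]
[[-3.46, 0.47, 1.78], [1.0, -5.2, 11.1]], [435.  43. 336.] n 39 12.4 z [ 0.43  0.09 -0.9 ]
[[-3.28, 0.68, 1.76], [0.7, -5.3, 11.1]], [413.  40. 306.] n 38 12.3 z [ 0.35  0.12 -0.93]
[[-3.09, 0.85, 1.73], [0.4, -5.3, 11.1]], [390.  40. 278.] n 36 12.3 z [ 0.27  0.15 -0.95]
[[-2.90, 0.97, 1.70], [0.1, -5.4, 11.0]], [365.  45. 254.] n 35 12.2 z [ 0.19  0.2  -0.96]
[[-2.73, 1.05, 1.66], [-0.2, -5.4, 10.9]], [339.  55. 234.] n 34 12.2 z [ 0.11  0.25 -0.96]
[[-2.58, 1.10, 1.61], [-0.5, -5.5, 10.8]], [315.  68. 218.] n 32 12.1 z [ 0.04  0.32 -0.95]
[[-2.47, 1.12, 1.56], [-0.7, -5.5, 10.7]], [292.  86. 206.] n 31 12.0 z [-0.02  0.39 -0.92]
[[-2.38, 1.12, 1.50], [-1.0, -5.6, 10.5]], [270. 106. 199.] n 30 11.9 z [-0.08  0.46 -0.88]
[[-2.34, 1.12, 1.43], [-1.3, -5.7, 10.3]], [252. 129. 197.] n 30 11.8 z [-0.12  0.54 -0.83]
[[-2.33, 1.12, 1.36], [-1.7, -5.7, 10.1]], [237. 154. 199.] n 29 11.7 z [-0.15  0.62 -0.77]
[[-2.35, 1.14, 1.29], [-2.1, -5.7, 9.8]], [226. 181. 205.] n 29 11.6 z [-0.16  0.69 -0.7 ]

[... 3443 characters left out ...]
4. 215. 364.] n 23 13.6 z [ 0.64  0.75 -0.14]
[[-1.99, -1.34, -0.01], [-1.1, -5.0, 12.7]], [426. 201. 348.] n 24 13.7 z [ 0.71  0.69 -0.14]
[[-2.29, -1.03, -0.08], [-1.7, -5.0, 12.7]], [436. 186. 331.] n 25 13.7 z [ 0.77  0.62 -0.15]
[[-2.54, -0.66, -0.13], [-2.2, -4.9, 12.7]], [444. 170. 312.] n 26 13.8 z [ 0.82  0.55 -0.17]
[[-2.71, -0.23, -0.17], [-2.8, -4.7, 12.8]], [450. 152. 292.] n 27 13.9 z [ 0.86  0.47 -0.2 ]
[[-2.80, 0.22, -0.20], [-3.3, -4.4, 12.8]], [453. 133. 271.] n 28 13.9 z [ 0.89  0.38 -0.24]
[[-2.81, 0.69, -0.21], [-3.9, -4.1, 12.8]], [452. 114. 249.] n 29 14.0 z [ 0.91  0.3  -0.29]
[[-2.73, 1.15, -0.22], [-4.4, -3.7, 12.9]], [449.  96. 226.] n 30 14.1 z [ 0.91  0.22 -0.34]
```

```bash
python3 - <<'E'
from ik import *
from bench import arm
j0=arm.read_state()['joints']
O=ori(13.3,70);H=np.array([586,128,155]);p=H-O.apply([0,0,150])+np.array([0,0,20])
j1,e=ik(p,O,np.array([-.24,.51,-.84,-2.63,-1.12,-1.68]));M=np.array([.1,-.3,-.3,-1.2,-1.3,-.4])
js,T,rows=deltas([j0,M,j1],[22,24])
for k in range(0,len(rows),12): print(','.join('[[%.2f,%.2f,%.2f],[%.1f,%.1f,%.1f]]'%tuple(r) for r in rows[k:k+12]),T[min(k+12,46)][0].round(0),T[min(k+12,46)][1].as_quat().round(3),'\n')
E
```

```text
[[-1.38,0.45,0.27],[1.1,-2.0,7.6]],[[-1.32,0.41,0.25],[1.1,-2.1,7.5]],[[-1.27,0.37,0.24],[1.1,-2.2,7.4]],[[-1.23,0.32,0.23],[1.1,-2.2,7.3]],[[-1.21,0.26,0.22],[1.1,-2.3,7.2]],[[-1.21,0.21,0.20],[1.1,-2.4,7.1]],[[-1.22,0.16,0.19],[1.1,-2.5,7.0]],[[-1.25,0.11,0.18],[1.1,-2.7,6.9]],[[-1.29,0.07,0.17],[1.0,-2.8,6.7]],[[-1.34,0.03,0.17],[0.9,-2.9,6.6]],[[-1.41,0.01,0.16],[0.9,-3.0,6.4]],[[-1.48,0.00,0.15],[0.8,-3.2,6.3]] [340. 103. 320.] [-0.791  0.536  0.062  0.288] 

[[-1.56,0.01,0.15],[0.6,-3.3,6.1]],[[-1.65,0.03,0.15],[0.5,-3.4,5.9]],[[-1.74,0.06,0.15],[0.3,-3.5,5.8]],[[-1.82,0.11,0.16],[0.1,-3.6,5.6]],[[-1.91,0.18,0.17],[-0.0,-3.7,5.4]],[[-1.99,0.27,0.18],[-0.3,-3.7,5.2]],[[-2.06,0.36,0.19],[-0.5,-3.7,5.0]],[[-2.12,0.48,0.21],[-0.7,-3.8,4.8]],[[-2.18,0.60,0.22],[-1.0,-3.7,4.6]],[[-2.21,0.74,0.25],[-1.2,-3.7,4.4]],[[0.20,-0.85,0.57],[1.0,-2.2,7.1]],[[0.12,-0.91,0.51],[0.9,-2.3,7.1]] [328. 246. 436.] [-0.31   0.741  0.474  0.36 ] 

[[0.04,-0.96,0.45],[0.8,-2.4,7.2]],[[-0.06,-1.00,0.40],[0.7,-2.5,7.2]],[[-0.17,-1.03,0.34],[0.6,-2.6,7.2]],[[-0.29,-1.05,0.29],[0.5,-2.6,7.3]],[[-0.41,-1.05,0.24],[0.4,-2.7,7.3]],[[-0.53,-1.04,0.20],[0.2,-2.8,7.3]],[[-0.66,-1.02,0.16],[0.1,-2.8,7.3]],[[-0.79,-0.98,0.12],[-0.1,-2.9,7.3]],[[-0.92,-0.92,0.08],[-0.2,-2.9,7.4]],[[-1.04,-0.85,0.05],[-0.4,-2.9,7.4]],[[-1.15,-0.76,0.02],[-0.6,-2.9,7.4]],[[-1.26,-0.66,-0.00],[-0.8,-2.9,7.4]] [428. 199. 345.] [0.425 0.624 0.64  0.14 ] 

[[-1.36,-0.55,-0.02],[-1.0,-2.9,7.4]],[[-1.44,-0.42,-0.04],[-1.1,-2.9,7.4]],[[-1.51,-0.28,-0.06],[-1.3,-2.8,7.4]],[[-1.57,-0.14,-0.07],[-1.5,-2.8,7.4]],[[-1.61,0.01,-0.08],[-1.7,-2.7,7.5]],[[-1.63,0.17,-0.09],[-1.9,-2.6,7.5]],[[-1.63,0.33,-0.09],[-2.1,-2.5,7.5]],[[-1.62,0.49,-0.09],[-2.3,-2.4,7.5]],[[-1.59,0.65,-0.10],[-2.4,-2.2,7.5]],[[-1.54,0.80,-0.10],[-2.6,-2.1,7.5]] [449.  96. 226.] [ 0.814  0.095  0.57  -0.066]
```

Call:
drive_tool(
  deltas=[
    [[-1.4,0.45,0.3],[1.1,-2.0,7.6]],
    [[-1.3,0.4,0.25],[1.1,-2.1,7.5]],
    [[-1.3,0.4,0.25],[1.1,-2.2,7.4]],
    [[-1.2,0.3,0.2],[1.1,-2.2,7.3]],
    [[-1.2,0.3,0.2],[1.1,-2.3,7.2]],
    [[-1.2,0.2,0.2],[1.1,-2.4,7.1]],
    [[-1.2,0.15,0.2],[1.1,-2.5,7.0]],
    [[-1.25,0.1,0.2],[1.1,-2.7,6.9]],
    [[-1.3,0.1,0.2],[1.0,-2.8,6.7]],
    [[-1.35,0,0.15],[0.9,-2.9,6.6]],
    [[-1.4,0,0.15],[0.9,-3.0,6.4]],
    [[-1.5,0,0.15],[0.8,-3.2,6.3]],
  ],
  claw=5.5,
)

```text
clock: 14.95
position: [348.5, 108.0, 328.2]
ee_rot: [0.79, -0.535, -0.059, -0.293]
contact_force: [0.6, -0.2, -0.3]
gripper_width: 55.3
grasp_force: 0.0
```

Call:
drive_tool(
  deltas=[
    [[-1.55,0,0.15],[0.6,-3.3,6.1]],
    [[-1.65,0,0.15],[0.5,-3.4,5.9]],
    [[-1.75,0.05,0.15],[0.3,-3.5,5.8]],
    [[-1.8,0.1,0.15],[0.1,-3.6,5.6]],
    [[-1.9,0.2,0.15],[0,-3.7,5.4]],
    [[-2.0,0.3,0.2],[-0.3,-3.7,5.2]],
    [[-2.05,0.35,0.2],[-0.5,-3.7,5.0]],
    [[-2.1,0.5,0.2],[-0.7,-3.8,4.8]],
    [[-2.2,0.6,0.2],[-1.0,-3.7,4.6]],
    [[-2.2,0.75,0.25],[-1.2,-3.7,4.4]],
    [[0.2,-0.85,0.55],[1.0,-2.2,7.1]],
    [[0.1,-0.9,0.5],[0.9,-2.3,7.1]],
  ],
)

```text
clock: 16.15
position: [335.7, 248.6, 445.1]
ee_rot: [-0.312, 0.739, 0.474, 0.364]
contact_force: [-0.3, -0.2, -1.0]
gripper_width: 54.7
grasp_force: 0.0
```

```bash
python3 st.py
```

```text
{'clock': 16.15, 'joints': [0.068, -0.273, -0.324, -1.282, -1.247, -0.56], 'position': [335.695, 248.593, 445.073], 'ee_rot': [-0.312, 0.739, 0.474, 0.364], 'contact_force': [-0.345, -0.166, -1.037], 'wrist_torque': [-1.852, 0.514, 0.023], 'gripper_width': 54.70651102846583, 'grasp_force': 0.0}
```

Tracking well on the intended wrist branch; continuing.

Call:
drive_tool(
  deltas=[
    [[0,-0.95,0.45],[0.8,-2.4,7.2]],
    [[-0.05,-1.0,0.4],[0.7,-2.5,7.2]],
    [[-0.15,-1.05,0.35],[0.6,-2.6,7.2]],
    [[-0.3,-1.05,0.3],[0.5,-2.6,7.3]],
    [[-0.4,-1.05,0.25],[0.4,-2.7,7.3]],
    [[-0.55,-1.05,0.2],[0.2,-2.8,7.3]],
    [[-0.65,-1.0,0.15],[0.1,-2.8,7.3]],
    [[-0.8,-1.0,0.1],[-0.1,-2.9,7.3]],
    [[-0.9,-0.9,0.1],[-0.2,-2.9,7.4]],
    [[-1.05,-0.85,0.05],[-0.4,-2.9,7.4]],
    [[-1.15,-0.75,0],[-0.6,-2.9,7.4]],
    [[-1.25,-0.65,0],[-0.8,-2.9,7.4]],
  ],
)

```text
clock: 17.35
position: [436.0, 202.2, 354.4]
ee_rot: [0.422, 0.622, 0.645, 0.139]
contact_force: [0.9, -1.4, -0.8]
gripper_width: 54.9
grasp_force: 0.0
```

Call:
drive_tool(
  deltas=[
    [[-1.35,-0.55,0],[-1.0,-2.9,7.4]],
    [[-1.45,-0.4,-0.05],[-1.1,-2.9,7.4]],
    [[-1.5,-0.3,-0.05],[-1.3,-2.8,7.4]],
    [[-1.55,-0.15,-0.05],[-1.5,-2.8,7.4]],
    [[-1.6,0,-0.1],[-1.7,-2.7,7.5]],
    [[-1.65,0.15,-0.1],[-1.9,-2.6,7.5]],
    [[-1.65,0.35,-0.1],[-2.1,-2.5,7.5]],
    [[-1.6,0.5,-0.1],[-2.3,-2.4,7.5]],
    [[-1.6,0.65,-0.1],[-2.4,-2.2,7.5]],
    [[-1.55,0.8,-0.1],[-2.6,-2.1,7.5]],
    [[0,0,0],[0,0,0]],
  ],
)

```text
clock: 18.45
position: [457.6, 99.8, 234.2]
ee_rot: [0.811, 0.096, 0.572, -0.07]
contact_force: [-0.2, 0.2, 0.1]
gripper_width: 54.5
grasp_force: 0.0
```

```bash
python3 st.py; python3 snap.py w4
```

```text
{'clock': 18.45, 'joints': [-0.307, -0.075, -0.847, -2.15, -0.627, -2.264], 'position': [457.644, 99.756, 234.212], 'ee_rot': [0.811, 0.096, 0.572, -0.07], 'contact_force': [-0.179, 0.228, 0.051], 'wrist_torque': [-0.409, 1.803, 0.024], 'gripper_width': 54.479082789178406, 'grasp_force': 0.0}
18.45 [457.6  99.8 234.2] [ 0.8112  0.0964  0.5724 -0.0701] [-0.307 -0.075 -0.847 -2.15  -0.627 -2.264]
{'fx': 309.70691628693146, 'fy': 309.70691628693146, 'cx': 318.22278675144656, 'cy': 204.33745415284457} [[  -0.      -0.96    -0.282   71.296]
 [   1.      -0.       0.       0.384]
 [  -0.      -0.282    0.96  -142.396]
 [   0.       0.       0.       1.   ]]
```

View pics/w4.png

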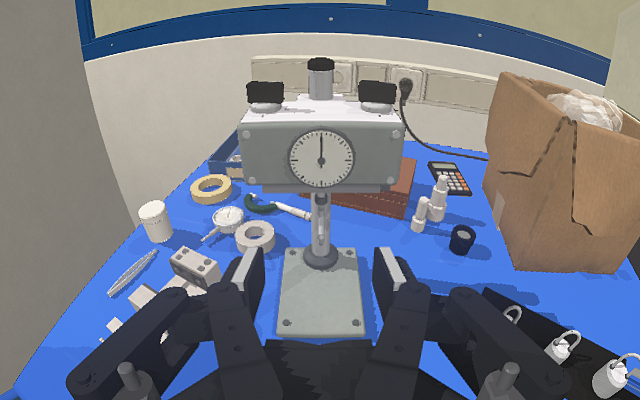

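Wrist view: gauge front with dial at (321,160), both knobs now crosswise, hook below the housing in front of the column around (320,195–235). Reading the hook's pixels numerically.

```bash
python3 - <<'E'
from h import *
d=pickle.load(open('w4.pkl','rb'));g=d['img'].astype(int).mean(2).astype(int)
print('     ',' '.join('%3d'%c for c in range(300,342)))
for r in range(184,266): print(r,' '.join('%3d'%v for v in g[r,300:342]))
E
```

```text
300 301 302 303 304 305 306 307 308 309 310 311 312 313 314 315 316 317 318 319 320 321 322 323 324 325 326 327 328 329 330 331 332 333 334 335 336 337 338 339 340 341
184  90  92  89  87  87  85  90  92  90 112 147 166 156 135 178 176 108 128 175 170 133  71 141 176 159  88 168 176 173 160 138 183 138  99  84  87  91  84  86  90  90  90
185 100  99 101 101 100  99  98  95  87  86 100 114 116 122 162 162 114 140 178 176 168 102 149 180 167 121 158 147 144 133 102 126  95  80  88  96  97  99  99  99  99  99
186 105 106 106 107 106 106 107 106 100  94  84  80  85  99 124 126 102 120 142 142 146 100 123 143 136 111 120 105 104  99  77  84  85  93 101 107 105 106 107 104 106 106
187 110 108 108 109 109 109 108 108 110 109 104 103 100  93  88  90  87  82  78  79  79  77  76  76  80  84  82  84  90  95  97 104 109 110 109 107 108 108 108 108 108 107
188 114 113 114 114 115 113 115 114 115 115 115 115 115 116 115 115 116 109 104 102  94  95  92  96 105 117 116 116 115 115 116 116 115 114 114 114 114 114 112 114 114 114
189 114 115 113 113 114 114 114 114 114 114 114 114 114 114 114 114 113 
[... 12471 characters left out ...]
 125 125 124
262 159 157 159 144 129 102  81  87  99 107 110 111 111 109 110 106 109 110 108 109 111 108 107 107 108 106 104 105 100  99  99  97  91  85  78  76  95 130 126 124 124 125
263 167 157 160 147 147 121  89  84  85  94 100 103 106 107 107 107 108 109 107 109 109 108 106 107 107 106 104 103  99  93  92  88  83  78  78  89 110 129 126 126 126 125
264 166 158 160 162 164 151 119  77  81  81  84  89  96  99 101 106 108 109 111 111 111 108 108 107 104  98  97  95  90  86  83  79  80  74  90 114 130 126 127 125 126 126
265 159 158 158 160 162 162 148 108  89  79  80  83  84  86  91  94  95  96  97  98  97  95  94  94  90  88  88  86  84  83  81  80  76  87 115 128 127 127 126 127 126 125
```

```bash
python3 - <<'E'
from h import *
np.set_printoptions(precision=1,suppress=True)
d=pickle.load(open('w4.pkl','rb'));a=np.radians(13.3);c,s=np.cos(a),np.sin(a)
P=lambda x,z,y=0:[586+c*x-s*y,128+s*x+c*y,z]
print('cam',wcam(d)[:3,3])
print('housing bottom front edge', wproj(d,[P(-18,208,-67),P(-18,208),P(-18,208,67),P(-18,266,-67),P(-18,266,67)]))
for zs in(135,145,150,155,160,165,170):
    print(zs,wproj(d,[P(-12,zs+15.5),P(-18,zs+15.5),P(-18,zs+5),P(-10,zs-7),P(-3,zs-8.5),P(3,zs+37),P(-3,zs+37)])[:,1],wproj(d,[P(-15,zs+10,-3),P(-15,zs+10,3)])[:,0])
E
```

```text
cam [350.7  72.9 349.1]
housing bottom front edge [[398.  184.9]
 [321.1 184.4]
 [244.2 184.8]
 [406.9 122.5]
 [235.3 122.4]]
135 [231.  235.  243.  246.2 242.6 204.2 207.9] [324.  317.9]
145 [223.1 227.1 235.4 239.  235.5 195.7 199.3] [324.1 317.9]
150 [219.  223.  231.5 235.3 231.9 191.4 194.9] [324.2 317.9]
155 [214.8 218.8 227.5 231.5 228.1 186.9 190.4] [324.2 317.8]
160 [210.6 214.6 223.4 227.7 224.3 182.4 185.9] [324.2 317.8]
165 [206.3 210.2 219.3 223.8 220.4 177.8 181.2] [324.3 317.8]
170 [201.8 205.7 215.  219.7 216.5 173.1 176.5] [324.3 317.8]
```

```bash
python3 - <<'E'
from h import *
d=pickle.load(open('w4.pkl','rb'));g=d['img'].astype(int).mean(2).astype(int)
for c in(255,275,365,385): print(c,[(r,g[r,c]) for r in list(range(112,136,2))+list(range(176,202,2))])
for r in(140,170,185): print(r,[(c,g[r,c]) for c in list(range(228,256,2))],[(c,g[r,c]) for c in list(range(388,412,2))])
print('base row', [(r,g[r,285],g[r,350]) for r in range(320,344,2)])
E
```

```text
255 [(112, np.int64(163)), (114, np.int64(239)), (116, np.int64(227)), (118, np.int64(240)), (120, np.int64(247)), (122, np.int64(170)), (124, np.int64(162)), (126, np.int64(149)), (128, np.int64(131)), (130, np.int64(120)), (132, np.int64(120)), (134, np.int64(120)), (176, np.int64(114)), (178, np.int64(123)), (180, np.int64(140)), (182, np.int64(139)), (184, np.int64(98)), (186, np.int64(153)), (188, np.int64(148)), (190, np.int64(148)), (192, np.int64(145)), (194, np.int64(197)), (196, np.int64(152)), (198, np.int64(114)), (200, np.int64(101))]
275 [(112, np.int64(171)), (114, np.int64(241)), (116, np.int64(240)), (118, np.int64(240)), (120, np.int64(247)), (122, np.int64(143)), (124, np.int64(160)), (126, np.int64(143)), (128, np.int64(129)), (130, np.int64(119)), (132, np.int64(120)), (134, np.int64(120)), (176, np.int64(117)), (178, np.int64(117)), (180, np.int64(117)), (182, np.int64(117)), (184, np.int64(94)), (186, np.int64(106)), (188, np.int64(115)), (190, np.int64(113)), (192, np.int64(119)), (194, np.int64(150)), (196, np.int64(148)), (198, np.int64(148)), (200, np.int64
[... 2579 characters left out ...]
nt64(86)), (390, np.int64(95)), (392, np.int64(105)), (394, np.int64(107)), (396, np.int64(124)), (398, np.int64(122)), (400, np.int64(122)), (402, np.int64(121)), (404, np.int64(121)), (406, np.int64(122)), (408, np.int64(122)), (410, np.int64(99))]
base row [(320, np.int64(101), np.int64(171)), (322, np.int64(108), np.int64(173)), (324, np.int64(101), np.int64(169)), (326, np.int64(167), np.int64(167)), (328, np.int64(166), np.int64(167)), (330, np.int64(162), np.int64(168)), (332, np.int64(158), np.int64(166)), (334, np.int64(129), np.int64(136)), (336, np.int64(114), np.int64(114)), (338, np.int64(102), np.int64(100)), (340, np.int64(60), np.int64(61)), (342, np.int64(58), np.int64(57))]
```

```bash
cat > plan.py <<'E'
from ik import *
from bench import arm
from scipy.spatial.transform import Slerp
np.set_printoptions(precision=3,suppress=True)
def plan(wps,p0=None,A0=None,j=None,lim=(40,7.5)):
    "wps: list of (pos, Rotation); linear+slerp legs; prints rows and IK joints at leg ends"
    s=arm.read_state();p=s['position'] if p0 is None else p0;A=R.from_quat(s['ee_rot']) if A0 is None else A0;j=s['joints'] if j is None else j
    for P,O in wps:
        P=np.array(P,float);rv=(A.inv()*O).as_rotvec();n=int(np.ceil(max(np.linalg.norm(P-p)/lim[0],np.degrees(np.linalg.norm(rv))/lim[1],1)))
        prev=(p,A);mx=0
        for i in range(1,n+1):
            pi=p+(P-p)*i/n;Ai=A*R.from_rotvec(rv*i/n)
            j2,e=ik(pi,Ai,j);mx=max(mx,np.abs(j2-j).max());j=j2
            d=prev[1].inv().apply(pi-prev[0])/10;r=np.degrees((prev[1].inv()*Ai).as_rotvec())
            print('[[%.2f,%.2f,%.2f],[%.1f,%.1f,%.1f]],'%(*d,*r),end='')
            prev=(pi,Ai)
        print(' n',n,'->',P.round(1),'j',j.round(2),'e %.4f maxstep %.2f'%(e,mx));p,A=P,O
E
python3 - <<'E'
from plan import *
O=ori(-33.8,70);z=O.apply([0,0,1]);g=np.array([492.8,-293.7,61])+14*z
print('pick',g)
plan([([430,-150,230],ori(-10,70)),(g-z*90+[0,0,20],O),(g-z*60,O),(g,O)])
E
```

```text
pick [ 503.732 -301.018   56.212]
[[-0.48,3.37,-1.15],[-3.2,-0.1,1.1]],[[-0.41,3.44,-0.96],[-3.2,-0.1,1.1]],[[-0.34,3.50,-0.76],[-3.2,-0.1,1.1]],[[-0.27,3.54,-0.56],[-3.2,-0.1,1.1]],[[-0.20,3.57,-0.37],[-3.2,-0.1,1.1]],[[-0.13,3.59,-0.16],[-3.2,-0.1,1.1]],[[-0.06,3.59,0.04],[-3.2,-0.1,1.1]], n 7 -> [ 430. -150.  230.] j [-0.88 -0.07 -0.8  -1.92 -0.71 -2.41] e 0.0000 maxstep 0.09
[[-2.16,2.04,1.24],[-4.5,-0.0,1.6]],[[-2.11,1.99,1.40],[-4.5,-0.0,1.6]],[[-2.05,1.94,1.56],[-4.5,0.0,1.6]],[[-2.00,1.87,1.70],[-4.5,-0.0,1.6]],[[-1.95,1.78,1.85],[-4.5,0.0,1.6]], n 5 -> [ 433.5 -254.   107. ] j [-1.15  0.58 -1.07 -2.54 -1.25 -1.54] e 0.0533 maxstep 0.24
[[-0.94,0.00,1.84],[0.0,0.0,0.0]],[[-0.94,0.00,1.84],[0.0,0.0,0.0]], n 2 -> [ 456.9 -269.7   76.7] j [-1.08  0.77 -1.07 -2.66 -1.45 -1.45] e 0.0170 maxstep 0.10
[[0.00,0.00,3.00],[0.0,0.0,0.0]],[[-0.00,-0.00,3.00],[0.0,0.0,0.0]], n 2 -> [ 503.7 -301.    56.2] j [-0.99  0.77 -0.95 -2.76 -1.37 -1.51] e 0.0000 maxstep 0.07
```

```bash
python3 - <<'E'
from plan import *
for phi in(58,62,66):
    print('PHI',phi)
    O=ori(-33.8,phi);z=O.apply([0,0,1]);g=np.array([492.8,-293.7,61])+14*z
    Oh=ori(13.3,phi);zh=Oh.apply([0,0,1]);f=np.array([np.cos(np.radians(13.3)),np.sin(np.radians(13.3)),0]);S=np.array([586,128,135.5])
    T=lambda dx,dz:S+f*dx+[0,0,dz-20]+14*zh
    plan([([430,-150,230],ori(-10,phi)),(g-z*70,O),(g,O),(g+[0,0,150],O),(T(-60,60),Oh),(T(-60,22),Oh),(T(0,22),Oh),(T(0,-10),Oh),(T(0,-10)-zh*80,Oh)])
E
```

```text
PHI 58
[[-0.48,3.37,-1.15],[-3.1,-1.8,1.5]],[[-0.42,3.44,-0.95],[-3.1,-1.8,1.5]],[[-0.36,3.50,-0.75],[-3.1,-1.8,1.5]],[[-0.29,3.54,-0.55],[-3.1,-1.8,1.5]],[[-0.21,3.57,-0.36],[-3.1,-1.8,1.5]],[[-0.13,3.59,-0.16],[-3.1,-1.8,1.5]],[[-0.04,3.59,0.04],[-3.1,-1.8,1.5]], n 7 -> [ 430. -150.  230.] j [-0.46 -0.16 -0.66 -1.47 -0.26 -3.1 ] e 0.0430 maxstep 0.20
[[-1.90,2.23,2.21],[-4.0,0.0,2.5]],[[-1.81,2.15,2.37],[-4.0,-0.0,2.5]],[[-1.71,2.05,2.51],[-4.0,0.0,2.5]],[[-1.63,1.95,2.66],[-4.0,0.0,2.5]],[[-1.54,1.82,2.79],[-4.0,-0.0,2.5]], n 5 -> [ 453.3 -267.3   90.7] j [-1.02  0.42 -0.96 -2.65 -0.84 -1.68] e 0.0000 maxstep 0.45
[[-0.00,0.00,3.50],[0.0,0.0,0.0]],[[0.00,-0.00,3.50],[0.0,0.0,0.0]], n 2 -> [ 502.7 -300.3   53.6] j [-0.95  0.57 -0.86 -2.74 -0.88 -1.64] e 0.0000 maxstep 0.08
[[3.18,0.00,-1.99],[0.0,0.0,0.0]],[[3.18,0.00,-1.99],[0.0,0.0,0.0]],[[3.18,0.00,-1.99],[0.0,0.0,0.0]],[[3.18,0.00,-1.99],[0.0,0.0,0.0]], n 4 -> [ 502.7 -300.3  203.6] j [-0.75  0.12 -0.53 -2.12 -0.16 -2.5 ] e 0.0044 maxstep 0.43
[[-1.25,-3.34,-1.38],[3.6,0.0,-2.3]],[[-1.11,-3.46,-1.17],[3.6,0.0,-2.3]],[[-0.97,-3.
[... 4500 characters left out ...]
,-1.7]], n 11 -> [540.1 117.1 169.8] j [-0.25  0.25 -0.82 -2.44 -0.72 -1.92] e 0.0000 maxstep 0.08
[[-3.47,-0.00,1.55],[0.0,0.0,0.0]], n 1 -> [540.1 117.1 131.8] j [-0.29  0.39 -0.89 -2.53 -0.91 -1.75] e 0.0000 maxstep 0.18
[[1.22,0.00,2.74],[0.0,0.0,0.0]],[[1.22,0.00,2.74],[0.0,0.0,0.0]], n 2 -> [598.4 130.9 131.8] j [-0.2   0.43 -0.76 -2.58 -0.81 -1.79] e 0.0000 maxstep 0.06
[[-2.92,-0.00,1.30],[0.0,0.0,0.0]], n 1 -> [598.4 130.9  99.8] j [-0.22  0.53 -0.8  -2.62 -0.93 -1.7 ] e 0.0000 maxstep 0.12
[[-0.00,-0.00,-2.67],[0.0,0.0,0.0]],[[0.00,0.00,-2.67],[0.0,0.0,0.0]],[[-0.00,-0.00,-2.67],[0.0,0.0,0.0]], n 3 -> [527.3 114.1 132.3] j [-0.31  0.38 -0.91 -2.51 -0.92 -1.75] e 0.0000 maxstep 0.05
```

Call:
drive_tool(
  deltas=[
    [[-0.5,3.35,-1.15],[-3.2,-0.6,1.3]],
    [[-0.4,3.45,-0.95],[-3.2,-0.6,1.3]],
    [[-0.35,3.5,-0.75],[-3.2,-0.6,1.3]],
    [[-0.3,3.55,-0.55],[-3.2,-0.6,1.3]],
    [[-0.2,3.55,-0.35],[-3.2,-0.6,1.3]],
    [[-0.15,3.6,-0.15],[-3.2,-0.6,1.3]],
    [[-0.05,3.6,0.05],[-3.2,-0.6,1.3]],
    [[0,0,0],[0,0,0]],
  ],
)

```text
clock: 19.3
position: [429.7, -152.7, 229.6]
ee_rot: [0.834, -0.077, 0.544, 0.049]
contact_force: [-0.1, -0.5, -0.0]
gripper_width: 54.9
grasp_force: 0.0
```

```bash
python3 st.py; python3 - <<'E'
from plan import *
O=ori(-33.8,65);z=O.apply([0,0,1]);g=np.array([492.8,-293.7,61])+14*z
plan([(g-z*60+[0,0,10],O)],lim=(18,5)); print(z,g,O.as_quat())
E
```

```text
{'clock': 19.3, 'joints': [-0.762, -0.113, -0.736, -1.805, -0.541, -2.614], 'position': [429.68, -152.678, 229.625], 'ee_rot': [0.834, -0.077, 0.544, 0.049], 'contact_force': [-0.079, -0.452, -0.026], 'wrist_torque': [0.367, 1.724, 0.024], 'gripper_width': 54.94212244100629, 'grasp_force': 0.0}
[[-0.98,1.01,0.92],[-1.9,-0.1,0.9]],[[-0.96,0.99,0.96],[-1.9,-0.1,0.9]],[[-0.94,0.97,0.99],[-1.9,-0.1,0.9]],[[-0.93,0.95,1.03],[-1.9,-0.1,0.9]],[[-0.91,0.93,1.06],[-1.9,-0.1,0.9]],[[-0.89,0.91,1.09],[-1.9,-0.1,0.9]],[[-0.88,0.88,1.12],[-1.9,-0.1,0.9]],[[-0.86,0.86,1.15],[-1.9,-0.1,0.9]],[[-0.85,0.83,1.19],[-1.9,-0.1,0.9]],[[-0.83,0.81,1.21],[-1.9,-0.1,0.9]],[[-0.82,0.78,1.24],[-1.9,-0.1,0.9]], n 11 -> [ 458.2 -270.5   90.4] j [-1.05  0.58 -1.03 -2.69 -1.17 -1.55] e 0.0000 maxstep 0.13
[ 0.753 -0.504 -0.423] [ 503.344 -300.758   55.083] [ 0.807 -0.245  0.514  0.156]
```

Call:
drive_tool(
  deltas=[
    [[-1.0,1.0,0.9],[-1.9,-0.1,0.9]],
    [[-0.95,1.0,0.95],[-1.9,-0.1,0.9]],
    [[-0.95,0.95,1.0],[-1.9,-0.1,0.9]],
    [[-0.95,0.95,1.05],[-1.9,-0.1,0.9]],
    [[-0.9,0.95,1.05],[-1.9,-0.1,0.9]],
    [[-0.9,0.9,1.1],[-1.9,-0.1,0.9]],
    [[-0.9,0.9,1.1],[-1.9,-0.1,0.9]],
    [[-0.85,0.85,1.15],[-1.9,-0.1,0.9]],
    [[-0.85,0.85,1.2],[-1.9,-0.1,0.9]],
    [[-0.8,0.8,1.2],[-1.9,-0.1,0.9]],
    [[-0.8,0.8,1.25],[-1.9,-0.1,0.9]],
    [[0,0,0],[0,0,0]],
  ],
)

```text
clock: 20.5
position: [457.8, -267.0, 85.5]
ee_rot: [0.808, -0.247, 0.513, 0.149]
contact_force: [0.4, 0.4, -0.1]
gripper_width: 55.0
grasp_force: 0.0
```

```bash
python3 snap.py w5; python3 - <<'E'
from plan import *
from h import wproj,wplane
import cv2
d=pickle.load(open('w5.pkl','rb'))
O=ori(-33.8,65);z=O.apply([0,0,1]);g=np.array([492.8,-293.7,61])+14*z
plan([(g-z*50,O),(g,O)])
u=np.array([np.cos(np.radians(56.2)),np.sin(np.radians(56.2)),0]);c=np.array([492.8,-293.7,0])
P=[c+u*16+[0,0,41],c-u*16+[0,0,41],c+[0,0,81],c+[0,0,41]];px=wproj(d,P);print(px)
x,y=px[2].astype(int);G=d['img'].astype(int).mean(2).astype(int)
k=d['img'][y-50:y+70,x-60:x+60,::-1];cv2.imwrite('pics/w5c.png',cv2.resize(k,None,fx=5,fy=5))
print(x-36,y-20);
for r in range(y-20,y+50,2):print(r,' '.join('%3d'%v for v in G[r,x-36:x+36:2]))
E
```

```text
20.5 [ 457.8 -267.    85.5] [ 0.8082 -0.2468  0.5134  0.1494] [-1.053  0.59  -1.038 -2.679 -1.179 -1.556]
{'fx': 309.70691628693146, 'fy': 309.70691628693146, 'cx': 318.22278675144656, 'cy': 204.33745415284457} [[-1.00000e-03 -9.59000e-01 -2.82000e-01  7.14350e+01]
 [ 1.00000e+00 -1.00000e-03 -0.00000e+00  2.35000e-01]
 [-0.00000e+00 -2.82000e-01  9.59000e-01 -1.42111e+02]
 [ 0.00000e+00  0.00000e+00  0.00000e+00  1.00000e+00]]
[[-0.41,0.36,1.52],[-0.6,0.3,-0.5]], n 1 -> [ 465.7 -275.5   76.2] j [-1.04  0.64 -1.02 -2.71 -1.21 -1.53] e 0.0000 maxstep 0.05
[[-0.00,-0.00,2.50],[0.0,0.0,0.0]],[[0.00,0.00,2.50],[0.0,0.0,0.0]], n 2 -> [ 503.3 -300.8   55.1] j [-0.98  0.68 -0.93 -2.76 -1.17 -1.56] e 0.0000 maxstep 0.05
[[300.398 249.939]
 [345.267 249.664]
 [322.702 208.488]
 [322.837 249.881]]
286 188
188 169 169 169 170 170 170 170 171 170 170 170 171 171 170 171 171 171 170 171 171 171 171 171 170 171 171 171 171 170 171 170 170 170 170 170 170
190 170 170 170 170 170 170 171 171 170 171 171 171 171 171 170 171 171 171 171 171 171 171 171 171 171 171 171 170 171 171 170 171 170 170 170 1
[... 4186 characters left out ...]
 134 154 248 252 250 251 251 250 250 249 249 248 250 249 251 251 249 255 138 159 216 191 152 124 187  74  86
250  86  87  86 247 226 117 139 136 140  96 185 255 250 249 251 251 250 250 250 249 248 250 250 251 251 250 255 181 135 136 137 142 117 200 113  84
252  88  89  85 249 242 159 113 108  90 223 255 255 249 254 254 252 251 254 254 253 247 254 253 254 253 254 254 255 136 109 108 100 188 198 112  86
254  86  87  82 252 242 244 228 248 255 255 254 254 254 253 254 254 254 254 253 253 253 254 253 254 254 253 253 254 255 255 243 231 236 206 109  83
256  87  87  81 253 244 249 236 245 254 254 254 254 254 253 254 254 254 254 253 253 253 254 253 254 254 253 253 253 253 253 236 245 226 207 109  84
```

Call:
drive_tool(
  deltas=[
    [[-0.4,0.35,1.5],[-0.6,0.3,-0.5]],
    [[0,0,1.25],[0,0,0]],
    [[0,0,1.25],[0,0,0]],
    [[0,0,1.25],[0,0,0]],
    [[0,0,1.25],[0,0,0]],
    [[0,0,0],[0,0,0]],
  ],
)

```text
clock: 21.15
position: [503.9, -301.9, 56.3]
ee_rot: [0.806, -0.245, 0.515, 0.157]
contact_force: [-0.4, 0.2, -0.4]
gripper_width: 55.1
grasp_force: 0.0
```

```bash
python3 st.py; python3 - <<'E'
from plan import *
O=ori(-33.8,65);z=O.apply([0,0,1]);g=np.array([492.8,-293.7,61])+14*z
plan([(g,O)])
E
```

```text
{'clock': 21.15, 'joints': [-0.98, 0.676, -0.924, -2.758, -1.164, -1.558], 'position': [503.91, -301.947, 56.311], 'ee_rot': [0.806, -0.245, 0.515, 0.157], 'contact_force': [-0.362, 0.243, -0.391], 'wrist_torque': [0.992, 1.55, 0.046], 'gripper_width': 55.07383776651241, 'grasp_force': 0.0}
[[-0.16,-0.07,-0.05],[0.1,-0.1,0.0]], n 1 -> [ 503.3 -300.8   55.1] j [-0.98  0.68 -0.93 -2.76 -1.17 -1.56] e 0.0000 maxstep 0.01
```

In place; closing on the handle's legs.

Call:
drive_tool(
  deltas=[
    [[-0.1,-0.05,0],[0,0,0]],
    [[0,0,0],[0,0,0]],
    [[0,0,0],[0,0,0]],
    [[0,0,0],[0,0,0]],
    [[0,0,0],[0,0,0]],
    [[0,0,0],[0,0,0]],
  ],
  claw=2.5,
)

```text
clock: 21.75
position: [502.2, -299.6, 55.3]
ee_rot: [0.807, -0.246, 0.514, 0.156]
contact_force: [-2.2, 1.4, 3.6]
gripper_width: 34.4
grasp_force: 59.5
```

```bash
python3 st.py; python3 - <<'E'
from plan import *
O=ori(-33.8,65);s=arm.read_state();p=s['position']
plan([(p+[0,0,40],O),(p+[0,0,120],O)],lim=(20,5))
E
```

```text
{'clock': 21.75, 'joints': [-0.981, 0.679, -0.93, -2.758, -1.17, -1.555], 'position': [502.198, -299.599, 55.299], 'ee_rot': [0.807, -0.246, 0.514, 0.156], 'contact_force': [-2.201, 1.412, 3.577], 'wrist_torque': [0.937, 1.085, 0.248], 'gripper_width': 34.42358498291627, 'grasp_force': 59.51195552945137}
[[1.81,-0.00,-0.85],[0.0,-0.0,-0.0]],[[1.81,-0.00,-0.85],[0.0,-0.0,-0.0]], n 2 -> [ 502.2 -299.6   95.3] j [-0.97  0.53 -0.9  -2.73 -1.01 -1.63] e 0.0000 maxstep 0.08
[[1.45,0.00,-0.68],[0.0,0.0,0.0]],[[1.45,0.00,-0.68],[0.0,0.0,0.0]],[[1.45,0.00,-0.68],[0.0,0.0,0.0]],[[1.45,0.00,-0.68],[0.0,0.0,0.0]],[[1.45,0.00,-0.68],[0.0,0.0,0.0]], n 5 -> [ 502.2 -299.6  175.3] j [-0.94  0.26 -0.79 -2.6  -0.66 -1.86] e 0.0000 maxstep 0.07
```

Call:
drive_tool(
  deltas=[
    [[0.9,0,-0.4],[0,0,0]],
    [[1.8,0,-0.85],[0,0,0]],
    [[1.8,0,-0.85],[0,0,0]],
    [[1.8,0,-0.85],[0,0,0]],
    [[1.8,0,-0.85],[0,0,0]],
    [[1.8,0,-0.85],[0,0,0]],
    [[0.9,0,-0.4],[0,0,0]],
    [[0,0,0],[0,0,0]],
    [[0,0,0],[0,0,0]],
  ],
)

```text
clock: 22.65
position: [501.3, -299.3, 172.5]
ee_rot: [0.808, -0.246, 0.512, 0.156]
contact_force: [-0.6, 0.9, -4.7]
gripper_width: 34.0
grasp_force: 60.3
```

```bash
python3 st.py; python3 snap.py w6; python3 - <<'E'
from plan import *
O=ori(-33.8,65);s=arm.read_state()
v=np.array([492.8,-293.7,81])-[502.2,-299.6,55.3];vt=O.inv().apply(v);print('wire in tool',vt)
from h import wproj
d=pickle.load(open('w6.pkl','rb'));A=R.from_quat(s['ee_rot']);w=s['position']+A.apply(vt)
yy=A.apply([0,1,0]);px=wproj(d,[w,w+16*yy+[0,0,-40],w-16*yy+[0,0,-40]]);print(w,px)
x,y=px[0].astype(int);G=d['img'].astype(int).mean(2).astype(int);print(x-40)
for r in range(y-10,y+56,2):print(r,' '.join('%3d'%q for q in G[r,x-40:x+40:2]))
Oh=ori(13.3,65);f=np.array([np.cos(np.radians(13.3)),np.sin(np.radians(13.3)),0]);S=np.array([586,128,135.5])
T=lambda dx,dz:S+f*dx+[0,0,dz]-Oh.apply(vt)
plan([(T(-70,50),Oh)],lim=(28,5));print(T(0,0))
E
```

```text
{'clock': 22.65, 'joints': [-0.944, 0.261, -0.792, -2.607, -0.659, -1.853], 'position': [501.329, -299.322, 172.519], 'ee_rot': [0.808, -0.246, 0.512, 0.156], 'contact_force': [-0.61, 0.927, -4.712], 'wrist_torque': [1.732, 2.634, 0.007], 'gripper_width': 34.03820401706188, 'grasp_force': 60.25679402053356}
22.65 [ 501.3 -299.3  172.5] [ 0.8079 -0.2464  0.5121  0.1561] [-0.944  0.261 -0.792 -2.607 -0.659 -1.853]
{'fx': 309.70691628693146, 'fy': 309.70691628693146, 'cx': 318.22278675144656, 'cy': 204.33745415284457} [[-1.00000e-03 -9.59000e-01 -2.82000e-01  7.14320e+01]
 [ 1.00000e+00 -1.00000e-03 -0.00000e+00  2.27000e-01]
 [-0.00000e+00 -2.82000e-01  9.59000e-01 -1.42109e+02]
 [ 0.00000e+00  0.00000e+00  0.00000e+00  1.00000e+00]]
wire in tool [ 18.604   0.326 -20.915]
[ 492.014 -293.467  197.835] [[318.548 243.815]
 [348.936 293.107]
 [288.151 293.139]]
278
233 150 150 150 148 150 150 150 150 150 150 150 150 150 150 151 151 151 151 150 150 151 151 150 151 150 150 151 150 150 151 150 150 152 149 150 150 150 150 149 150
235 149 149 150 150 150 149 149 150 149 150 150 150 149 151 150 
[... 5146 characters left out ...]
0 171 149 150  82  72  70  77  86  52
[[-0.67,-2.39,-1.22],[2.8,0.0,-1.3]],[[-0.61,-2.46,-1.10],[2.8,0.0,-1.3]],[[-0.55,-2.53,-0.98],[2.8,0.0,-1.3]],[[-0.49,-2.59,-0.85],[2.8,0.0,-1.3]],[[-0.43,-2.64,-0.72],[2.8,0.0,-1.3]],[[-0.37,-2.68,-0.59],[2.8,0.0,-1.3]],[[-0.31,-2.71,-0.45],[2.8,0.0,-1.3]],[[-0.24,-2.74,-0.32],[2.8,0.0,-1.3]],[[-0.18,-2.76,-0.18],[2.8,0.0,-1.3]],[[-0.11,-2.76,-0.04],[2.8,0.0,-1.3]],[[-0.05,-2.77,0.09],[2.8,0.0,-1.3]],[[0.02,-2.76,0.23],[2.8,0.0,-1.3]],[[0.08,-2.74,0.37],[2.8,0.0,-1.3]],[[0.14,-2.72,0.50],[2.8,0.0,-1.3]],[[0.21,-2.69,0.64],[2.8,0.0,-1.3]], n 15 -> [528.6 114.8 159.8] j [-0.27  0.25 -0.84 -2.44 -0.74 -1.9 ] e 0.0000 maxstep 0.06
[596.721 130.87  109.8  ]
```

Call:
drive_tool(
  deltas=[
    [[-0.35,-1.2,-0.6],[1.4,0,-0.65]],
    [[-0.65,-2.4,-1.2],[2.8,0,-1.3]],
    [[-0.6,-2.5,-1.05],[2.8,0,-1.3]],
    [[-0.55,-2.55,-0.95],[2.8,0,-1.3]],
    [[-0.45,-2.6,-0.8],[2.8,0,-1.3]],
    [[-0.4,-2.65,-0.65],[2.8,0,-1.3]],
    [[-0.35,-2.7,-0.5],[2.8,0,-1.3]],
    [[-0.3,-2.7,-0.4],[2.8,0,-1.3]],
    [[-0.2,-2.75,-0.25],[2.8,0,-1.3]],
    [[-0.15,-2.75,-0.1],[2.8,0,-1.3]],
    [[-0.1,-2.75,0.05],[2.8,0,-1.3]],
    [[0,-2.75,0.15],[2.8,0,-1.3]],
  ],
)

```text
clock: 23.9
position: [522.8, 18.4, 162.4]
ee_rot: [0.844, 0.013, 0.536, -0.009]
contact_force: [1.5, -0.6, -5.1]
gripper_width: 34.4
grasp_force: 60.3
```

Call:
drive_tool(
  deltas=[
    [[0.05,-2.75,0.3],[2.8,0,-1.3]],
    [[0.1,-2.7,0.4],[2.8,0,-1.3]],
    [[0.15,-2.7,0.55],[2.8,0,-1.3]],
    [[0.1,-1.35,0.35],[1.4,0,-0.65]],
    [[0,0,0],[0,0,0]],
    [[0,0,0],[0,0,0]],
    [[0,0,0],[0,0,0]],
  ],
)

```text
clock: 24.6
position: [530.5, 112.4, 160.6]
ee_rot: [0.839, 0.09, 0.534, -0.058]
contact_force: [-0.5, 0.2, -5.5]
gripper_width: 34.2
grasp_force: 60.4
```

```bash
python3 st.py; cat > hk.py <<'E'
from plan import *
from h import wproj
vt=np.array([18.6,.33,-20.9])
Oh=ori(13.3,65);f=np.array([np.cos(np.radians(13.3)),np.sin(np.radians(13.3)),0]);S=np.array([586,128,135.5])
l=np.array([-f[1],f[0],0])
def where():
    s=arm.read_state();A=R.from_quat(s['ee_rot']);w=s['position']+A.apply(vt)-S
    print('wire rel. seat: x %.1f y %.1f z %.1f'%(w@f,w@l,w[2]),'orient err deg',np.degrees((A.inv()*Oh).as_rotvec()).round(1))
T=lambda dx,dz:S+f*dx+[0,0,dz]-Oh.apply(vt)
E
python3 - <<'E'
from hk import *
where();plan([(T(-70,30),Oh),(T(-45,22),Oh)],lim=(15,5))
E
```

```text
{'clock': 24.6, 'joints': [-0.27, 0.251, -0.846, -2.458, -0.735, -1.896], 'position': [530.493, 112.364, 160.598], 'ee_rot': [0.839, 0.09, 0.534, -0.058], 'contact_force': [-0.46, 0.203, -5.469], 'wrist_torque': [-0.725, 3.013, 0.005], 'gripper_width': 34.23891038543774, 'grasp_force': 60.449896305799484}
wire rel. seat: x -68.7 y -2.6 z 50.8 orient err deg [ 0.8  0.  -0.5]
[[-0.97,-0.14,0.38],[0.4,0.0,-0.2]],[[-0.97,-0.14,0.38],[0.4,0.0,-0.2]], n 2 -> [528.6 114.8 139.8] j [-0.29  0.33 -0.88 -2.49 -0.84 -1.81] e 0.0000 maxstep 0.05
[[0.17,0.00,1.30],[-0.0,0.0,0.0]],[[0.17,0.00,1.30],[0.0,0.0,0.0]], n 2 -> [552.9 120.5 131.8] j [-0.26  0.38 -0.85 -2.53 -0.84 -1.79] e 0.0000 maxstep 0.02
```

Call:
drive_tool(
  deltas=[
    [[-1.0,-0.14,0.4],[0.4,0,-0.25]],
    [[-0.9,-0.14,0.4],[0.4,0,-0.25]],
    [[0.3,0,1.1],[0,0,0]],
    [[0.3,0,1.1],[0,0,0]],
    [[0,0,0],[0,0,0]],
    [[0,0,0],[0,0,0]],
    [[0,0,0],[0,0,0]],
  ],
)

```text
clock: 25.3
position: [551.0, 120.8, 136.8]
ee_rot: [0.837, 0.098, 0.534, -0.062]
contact_force: [-0.3, -0.1, -4.3]
gripper_width: 34.3
grasp_force: 60.4
```

```bash
python3 snap.py w7; python3 - <<'E'
from hk import *
where()
d=pickle.load(open('w7.pkl','rb'));G=d['img'].astype(int).mean(2).astype(int)
P=lambda x,z,y=0:S+f*x+l*y+[0,0,z]
names=['tipfront','tipback','bottom','shanktopfront','seat','tipL','tipR']
for dz in(-3,0,3):print(dz,wproj(d,[P(-18,15.5+dz),P(-12,15.5+dz),P(-5,-8+dz),P(-3,37+dz),P(0,-2.5+dz),P(-15,12+dz,3),P(-15,12+dz,-3)]).round(1).tolist())
s=arm.read_state();w=s['position']+R.from_quat(s['ee_rot']).apply(vt);print('wire px',wproj(d,[w,w+[0,0,2.5],w-[0,0,2.5]]).round(1).tolist())
print('    ',' '.join('%3d'%c for c in range(296,346,2)))
for r in range(150,260,2):print(r,' '.join('%3d'%q for q in G[r,296:346:2]))
E
```

```text
25.3 [551.  120.8 136.8] [ 0.8374  0.0985  0.5341 -0.062 ] [-0.257  0.36  -0.842 -2.52  -0.821 -1.803]
{'fx': 309.70691628693146, 'fy': 309.70691628693146, 'cx': 318.22278675144656, 'cy': 204.33745415284457} [[-0.00000e+00 -9.60000e-01 -2.82000e-01  7.13170e+01]
 [ 1.00000e+00 -1.00000e-03  0.00000e+00  3.82000e-01]
 [-0.00000e+00 -2.82000e-01  9.60000e-01 -1.42352e+02]
 [ 0.00000e+00  0.00000e+00  0.00000e+00  1.00000e+00]]
wire rel. seat: x -46.9 y 0.8 z 27.0 orient err deg [-0.  -0.1  0.1]
-3 [[319.6, 220.0], [319.5, 212.2], [319.4, 232.8], [319.7, 169.9], [319.4, 220.6], [314.0, 220.8], [325.1, 220.8]]
0 [[319.6, 215.9], [319.6, 208.1], [319.4, 229.4], [319.7, 165.1], [319.4, 217.0], [313.9, 216.7], [325.2, 216.8]]
3 [[319.6, 211.6], [319.6, 203.9], [319.4, 225.9], [319.7, 160.2], [319.4, 213.4], [313.9, 212.6], [325.3, 212.6]]
wire px [[318.1, 242.9], [318.1, 239.0], [318.1, 246.8]]
     296 298 300 302 304 306 308 310 312 314 316 318 320 322 324 326 328 330 332 334 336 338 340 342 344
150  88  87  87  85 170 155  62  75  79  80  85  88  89  88  88  86  84  79 122 104  96 106 10
[... 4925 characters left out ...]
 173 170 165 164 159 156 159 162 165 169 171 173 175 178 173 175 175 172 168
248 200 186 170 157 154 151 141 136 126 131 123 117 120 134 131 136 142 152 157 160 166 171 175 175 174
250 174 158 153 139 114 118 117 116 118 118 119 121 116 117 118 112 109 105 100 128 151 161 168 172 174
252 152 141 100 100 113 116 117 116 120 118 119 120 118 119 118 114 112 107 103  96  90 132 152 163 170
254 163 142  97  90  94  99 105 115 114 116 118 117 115 115 109 107 101  91  92  87  84 127 132 135 153
256 174 175 164  92  87  89  90  94  96  98  99  98  98  97  93  92  86  91  86  85 119 141 139 138 122
258 173 174 176 178 110  77  86  87  89  87  88  89  91  90  88  88  89  84  98 137 140 140 138 137 112
```

Call:
drive_tool(
  deltas=[
    [[0.3,0.04,0.65],[0,0,0]],
    [[0.3,0.04,0.65],[0,0,0]],
    [[0.3,0,0.65],[0,0,0]],
    [[0.3,0,0.65],[0,0,0]],
    [[0.3,0,0.65],[0,0,0]],
    [[0.3,0,0.65],[0,0,0]],
    [[0,0,0],[0,0,0]],
    [[0,0,0],[0,0,0]],
  ],
)

```text
clock: 26.15
position: [593.0, 129.9, 136.0]
ee_rot: [0.838, 0.098, 0.534, -0.062]
contact_force: [-0.9, -0.0, -4.8]
gripper_width: 34.5
grasp_force: 60.5
```

```bash
python3 st.py; python3 snap.py w8; python3 - <<'E'
from hk import *
where()
d=pickle.load(open('w8.pkl','rb'));G=d['img'].astype(int).mean(2).astype(int)
P=lambda x,z,y=0:S+f*x+l*y+[0,0,z-1.5]
print(wproj(d,[P(-18,15.5),P(-12,15.5),P(-12,8),P(-5,-8),P(4,5),P(10,5),P(3,37),P(0,-2.5)]).round(1).tolist())
s=arm.read_state();w=s['position']+R.from_quat(s['ee_rot']).apply(vt);print('wire px',wproj(d,[w,w+[0,0,2.5],w-[0,0,2.5]]).round(1).tolist())
import cv2
k=cv2.resize(d['img'][150:300,230:410,::-1],None,fx=4,fy=4,interpolation=cv2.INTER_CUBIC);cv2.imwrite('pics/w8c.png',k)
print('    ',' '.join('%3d'%c for c in range(292,350,2)))
for r in range(150,290,3):print(r,' '.join('%3d'%q for q in G[r,292:350:2]))
E
```

```text
{'clock': 26.15, 'joints': [-0.203, 0.393, -0.751, -2.553, -0.76, -1.826], 'position': [592.981, 129.93, 136.043], 'ee_rot': [0.838, 0.098, 0.534, -0.062], 'contact_force': [-0.901, -0.025, -4.754], 'wrist_torque': [-0.718, 3.08, 0.05], 'gripper_width': 34.471257887975796, 'grasp_force': 60.52039347589016}
26.15 [593.  129.9 136. ] [ 0.8376  0.0984  0.5337 -0.0621] [-0.203  0.393 -0.751 -2.553 -0.76  -1.826]
{'fx': 309.70691628693146, 'fy': 309.70691628693146, 'cx': 318.22278675144656, 'cy': 204.33745415284457} [[-0.00000e+00 -9.60000e-01 -2.82000e-01  7.13170e+01]
 [ 1.00000e+00 -1.00000e-03  0.00000e+00  3.82000e-01]
 [-0.00000e+00 -2.82000e-01  9.60000e-01 -1.42352e+02]
 [ 0.00000e+00  0.00000e+00  0.00000e+00  1.00000e+00]]
wire rel. seat: x -4.1 y -0.0 z 26.2 orient err deg [-0.   0.   0.1]
[[317.9, 286.3], [317.9, 275.0], [317.9, 284.4], [318.0, 290.4], [318.0, 261.2], [318.0, 252.0], [318.0, 216.0], [318.0, 276.4]]
wire px [[318.0, 243.3], [318.0, 239.4], [318.0, 247.1]]
     292 294 296 298 300 302 304 306 308 310 312 314 316 318 320 322 324 326 328 330 332 334 336 338 340 34
[... 4953 characters left out ...]
 249 236 234 235 238 245 141 198 202 230 198 161 223 238 233 237 241 237 236 237 227 208 214 152 127
276 226 246 247 249 250 236 234 235 238 245 137 163 181 196 200 164 215 238 235 237 240 238 235 237 235 235 217 137 131
279 244 248 247 249 248 236 234 236 237 246 139 163 156 161 177 142 217 238 234 238 240 237 235 236 236 236 243 140 132
282 236 252 248 249 237 235 236 240 241 216 117 118 126 125 142 110 227 242 216 222 222 242 239 241 167 213 212 120 135
285  96 114 203 196 255 255 207 176 177 182 122 145 159 161 159 136 154 173 174 179 183 179 172 173 178 151  72 126 136
288 109  75 190 163 162 156 179 180 184 157 139 164 176 183 177 164 153 179 175 180 185 183 178 178 187  97 107 127 137
```

```bash
python3 - <<'E'
from hk import *
D=[pickle.load(open(n+'.pkl','rb')) for n in('w4','w7','w8')]
P=lambda x,z:S+f*x+[0,0,z]
for nm,rows in(('tip edge',(234,215.5,274)),('tip edge',(233.5,215,272)),('tip edge',(234,215.5,277)),('lower',(245,233,None)),('step',(224.7,199,254))):
    fn=lambda q:[wproj(d,[P(*q)])[0,1]-r for d,r in zip(D,rows) if r]
    r=least_squares(fn,[-10,5]);print(nm,r.x,r.fun)
E
```

```text
tip edge [-2.575  1.608] [ 0.802 -0.526  0.06 ]
tip edge [ 0.047 -0.328] [ 1.024 -0.674  0.076]
tip edge [-7.753  6.4  ] [ 0.653 -0.419  0.047]
lower [-10.515  -5.361] [-0. -0.]
step [5.296 7.562] [ 0.784 -0.464  0.014]
```

```bash
python3 - <<'E'
from hk import *
import cv2
from bench import get_image
from h import proj
sc=get_image('scene');pickle.dump(sc,open('sc8.pkl','wb'))
u,v=proj(sc,S)[0].astype(int);print('scene hook px',proj(sc,[S,S+f*-15+[0,0,15.5],S-f*4+[0,0,26]]))
w7=pickle.load(open('w7.pkl','rb'))['img'];w8=pickle.load(open('w8.pkl','rb'))['img']
rs=lambda a,s:cv2.resize(a[:,:,::-1],s,interpolation=cv2.INTER_CUBIC)
L=rs(w8[190:300,282:356],(400,600));r1=rs(w7[150:250,270:370],(400,300)) if 0 else rs(w7[155:245,260:380],(400,300));r2=rs(sc['img'][v-30:v+30,u-40:u+40],(400,300))
cv2.imwrite('pics/comp.png',np.hstack([L,np.vstack([r1,r2])]))
E
```

```text
scene hook px [[288.114 165.106]
 [285.336 163.706]
 [287.059 159.747]]
```

View pics/comp.png

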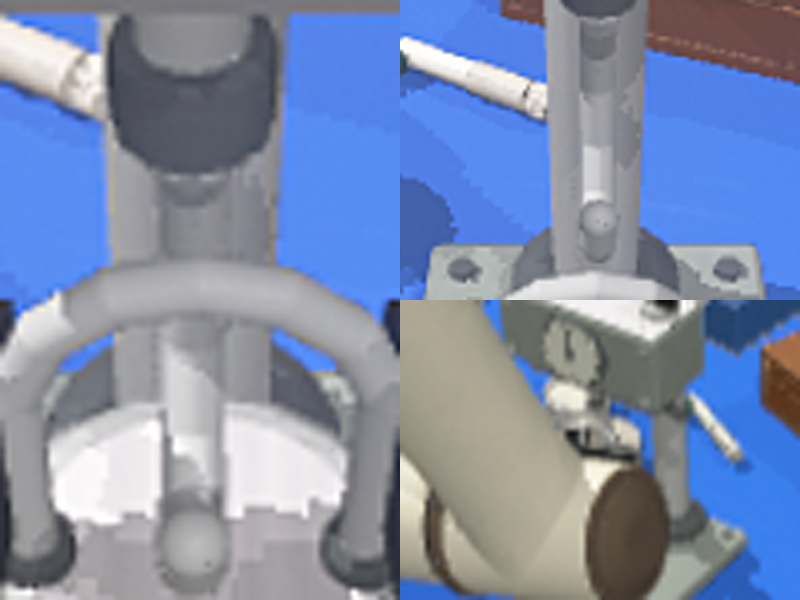

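The composite shows, left, the handle arch over the hook with the round hook end at about crop (195,540) (row 280–298 in the wrist image), right-top the same end earlier at rows 214–225. The scene view is blocked by the wrist.

```bash
python3 - <<'E'
from hk import *
D=[pickle.load(open(n+'.pkl','rb')) for n in('w4','w7','w8')]
P=lambda x,z:S+f*x+[0,0,z]
for nm,rows in(('ball top',(234,214.5,281)),('ball top',(234.5,215,280)),('ball centre',(237.5,220,289))):
    fn=lambda q:[wproj(d,[P(*q)])[0,1]-r for d,r in zip(D,rows) if r]
    r=least_squares(fn,[-10,5]);print(nm,r.x,r.fun)
E
```

```text
ball top [-14.96   13.616] [ 0.012 -0.008  0.001]
ball top [-12.628  11.017] [-0.075  0.047 -0.005]
ball centre [-18.696  12.972] [-0.438  0.278 -0.035]
```

Call:
drive_tool(
  deltas=[
    [[-0.54,0,0.25],[0,0,0]],
    [[-0.54,0,0.25],[0,0,0]],
    [[-0.54,0,0.25],[0,0,0]],
    [[-0.46,0,0.4],[0,0,0]],
    [[-0.1,0,0.2],[0,0,0]],
    [[0,0,0],[0,0,0]],
    [[0,0,0],[0,0,0]],
  ],
)

```text
clock: 26.95
position: [595.7, 130.5, 110.6]
ee_rot: [0.838, 0.098, 0.534, -0.062]
contact_force: [-3.3, -1.2, -4.0]
gripper_width: 34.6
grasp_force: 60.8
```

```bash
python3 st.py; python3 -c "
from hk import *;where()"
```

```text
{'clock': 26.95, 'joints': [-0.212, 0.475, -0.779, -2.599, -0.854, -1.749], 'position': [595.693, 130.528, 110.611], 'ee_rot': [0.838, 0.098, 0.534, -0.062], 'contact_force': [-3.264, -1.159, -4.042], 'wrist_torque': [-0.71, 3.048, -0.013], 'gripper_width': 34.59056639893321, 'grasp_force': 60.81264227628708}
wire rel. seat: x -1.1 y -0.1 z 0.8 orient err deg [-0.   0.   0.1]
```

Call:
drive_tool(
  deltas=[
    [[-0.34,0,0.0],[0,0,0]],
    [[-0.27,0,0.13],[0,0,0]],
    [[-0.27,0,0.13],[0,0,0]],
    [[-0.27,0,0.13],[0,0,0]],
    [[0,0,0],[0,0,0]],
    [[0,0,0],[0,0,0]],
  ],
)

```text
clock: 27.55
position: [595.4, 130.1, 99.5]
ee_rot: [0.837, 0.098, 0.535, -0.062]
contact_force: [-1.9, 0.6, 1.2]
gripper_width: 34.2
grasp_force: 60.9
```

```bash
python3 st.py; python3 -c "
from hk import *;where()"
```

```text
{'clock': 27.55, 'joints': [-0.218, 0.513, -0.793, -2.615, -0.904, -1.714], 'position': [595.412, 130.139, 99.504], 'ee_rot': [0.837, 0.098, 0.535, -0.062], 'contact_force': [-1.863, 0.552, 1.232], 'wrist_torque': [-0.215, 1.576, 0.297], 'gripper_width': 34.196191731853716, 'grasp_force': 60.89158281683922}
wire rel. seat: x -1.5 y -0.4 z -10.3 orient err deg [-0.  -0.2  0.1]
```

Call:
drive_tool(
  deltas=[
    [[0.1,0,-0.1],[0,0,0]],
    [[0,0,0],[0,0,0]],
    [[0,0,0],[0,0,0]],
  ],
)

```text
clock: 27.85
position: [595.0, 129.9, 100.7]
ee_rot: [0.837, 0.098, 0.535, -0.062]
contact_force: [0.1, 1.3, 0.7]
gripper_width: 33.9
grasp_force: 60.8
```

Call:
drive_tool(
  deltas=[
    [[0,0,0],[0,0,0]],
    [[0,0,0],[0,0,0]],
    [[0,0,0],[0,0,0]],
    [[0,0,0],[0,0,0]],
    [[0,0,0],[0,0,0]],
  ],
  claw=5.6,
)

```text
clock: 28.35
position: [594.4, 129.9, 100.1]
ee_rot: [0.838, 0.098, 0.534, -0.062]
contact_force: [-0.7, 0.1, 0.1]
gripper_width: 56.1
grasp_force: 0.0
```

```bash
python3 st.py; python3 snap.py w9; python3 - <<'E'
from hk import *
d=pickle.load(open('w9.pkl','rb'));G=d['img'].astype(int).mean(2).astype(int)
w=S+[0,0,-10.9]+f*-1;px=wproj(d,[w,w+16*l+[0,0,-38],w-16*l+[0,0,-38]]);print(px)
x,y=px[0].astype(int)
print('   ',' '.join('%3d'%c for c in range(x-60,x+62,4)))
for r in range(y-14,y+60,4):print(r,' '.join('%3d'%q for q in G[r,x-60:x+62:4]))
p=arm.read_state()['position'];z=R.from_quat(arm.read_state()['ee_rot']).apply([0,0,1])
plan([(p-z*90,Oh)])
E
```

```text
{'clock': 28.35, 'joints': [-0.218, 0.509, -0.794, -2.613, -0.898, -1.718], 'position': [594.428, 129.894, 100.052], 'ee_rot': [0.838, 0.098, 0.534, -0.062], 'contact_force': [-0.656, 0.051, 0.126], 'wrist_torque': [-0.451, 1.784, -0.004], 'gripper_width': 56.13847262919435, 'grasp_force': 0.0}
28.35 [594.4 129.9 100.1] [ 0.8376  0.098   0.5339 -0.062 ] [-0.218  0.509 -0.794 -2.613 -0.898 -1.718]
{'fx': 309.70691628693146, 'fy': 309.70691628693146, 'cx': 318.22278675144656, 'cy': 204.33745415284457} [[-0.00000e+00 -9.60000e-01 -2.82000e-01  7.13170e+01]
 [ 1.00000e+00 -1.00000e-03  0.00000e+00  3.82000e-01]
 [-0.00000e+00 -2.82000e-01  9.60000e-01 -1.42352e+02]
 [ 0.00000e+00  0.00000e+00  0.00000e+00  1.00000e+00]]
[[317.136 241.992]
 [286.889 289.473]
 [347.699 289.52 ]]
    257 261 265 269 273 277 281 285 289 293 297 301 305 309 313 317 321 325 329 333 337 341 345 349 353 357 361 365 369 373 377
227 112 113 111 149 147 148 148 148 148 160 159 167 163 153 213 196 176 159 148 163 159 159 159 158 158 158 157 157 157 157 156
231 113 114 112 149 148 148 148 148 149 150 121 148 163 134 
[... 1742 characters left out ...]
5 160 158 158 228  87 156 151 100 212 207 212 215 203 246 244 249 249 239 236 152 178 145 123 139 188 187 184 185  56
291  57  46 157 157 160 128  95 121 114  88 214 206 211 216 207 200 245 249 247 252 236 111 108 127 104 146 189 188 187 188  52
295  55 142 155 157 159 137 102  86  81 222 213 208 211 216 208 205 200 223 243 241 237 236  85  81  83 126 188 188 187 187  68
299  52 161 157 158 163 145 162 167 215 209 214 206 211 216 207 205 205 183 182 187 156 180 189 211 203 131 189 187 185 183 123
[[0.00,0.00,-3.00],[0.0,-0.0,0.0]],[[-0.00,-0.00,-3.00],[0.0,-0.0,0.0]],[[-0.00,-0.00,-3.00],[0.0,-0.0,0.0]], n 3 -> [515.  111.1 138.1] j [-0.31  0.33 -0.91 -2.47 -0.87 -1.79] e 0.0000 maxstep 0.07
```

Hanging, force zero, fingers clear of the legs. Retreating along the tool axis.

Call:
drive_tool(
  deltas=[
    [[0,0,-0.6],[0,0,0]],
    [[0,0,-1.2],[0,0,0]],
    [[0,0,-1.8],[0,0,0]],
    [[0,0,-1.8],[0,0,0]],
    [[0,0,-1.8],[0,0,0]],
    [[0,0,-1.8],[0,0,0]],
    [[0,0,0],[0,0,0]],
    [[0,0,0],[0,0,0]],
    [[0,0,0],[0,0,0]],
    [[0,0,0],[0,0,0]],
    [[0,0,0],[0,0,0]],
    [[0,0,0],[0,0,0]],
  ],
)

```text
clock: 29.6
position: [515.1, 111.3, 137.8]
ee_rot: [0.838, 0.098, 0.534, -0.062]
contact_force: [-0.3, -0.6, -0.3]
gripper_width: 55.9
grasp_force: 0.0
```

```bash
python3 st.py; python3 snap.py w10; python3 - <<'E'
from hk import *
from bench import get_image
import cv2
d=pickle.load(open('w10.pkl','rb'));G=d['img'].astype(int).mean(2).astype(int)
w=S+[0,0,-10.9];px=wproj(d,[w,w+16*l+[0,0,-38],w-16*l+[0,0,-38],w+[0,0,-40]]);print(px)
x,y=px[0].astype(int)
for r in range(y-12,y+44,3):print(r,' '.join('%3d'%q for q in G[r,x-45:x+46:3]))
# dial needle: dark-on-white in dial face
c=wproj(d,[S+f*-22+[0,0,237-S[2]]])[0];print('dial',c)
e=[get_image('wrist')['img'].astype(int) for _ in range(6)]
print('motion diff',[np.abs(a-e[0])[y-12:y+90,x-60:x+60].mean().round(2) for a in e[1:]])
# knob bars
for n,k in(('L',[586.8,176.2,286]),('R',[608.8,85.6,286])):
    k=np.array(k);print(n,'bar ends if open',wproj(d,[k+15*(np.cos(np.radians(93.5))*np.array([1,0,0])+np.sin(np.radians(93.5))*np.array([0,1,0]))*q for q in(-1,1)]).round(0).tolist())
for r in range(int(c[1])-34,int(c[1])+36,3):print(r,''.join('#' if v<70 else '+' if v<120 else '.' for v in G[r,int(c[0])-45:int(c[0])+46]))
E
```

```text
{'clock': 29.6, 'joints': [-0.316, 0.331, -0.913, -2.471, -0.865, -1.792], 'position': [515.12, 111.326, 137.767], 'ee_rot': [0.838, 0.098, 0.534, -0.062], 'contact_force': [-0.267, -0.631, -0.291], 'wrist_torque': [-0.429, 1.777, -0.013], 'gripper_width': 55.90145149139253, 'grasp_force': 0.0}
29.6 [515.1 111.3 137.8] [ 0.8376  0.0982  0.5337 -0.0622] [-0.316  0.331 -0.913 -2.471 -0.865 -1.792]
{'fx': 309.70691628693146, 'fy': 309.70691628693146, 'cx': 318.22278675144656, 'cy': 204.33745415284457} [[-0.00000e+00 -9.60000e-01 -2.82000e-01  7.13170e+01]
 [ 1.00000e+00 -1.00000e-03  0.00000e+00  3.82000e-01]
 [-0.00000e+00 -2.82000e-01  9.60000e-01 -1.42352e+02]
 [ 0.00000e+00  0.00000e+00  0.00000e+00  1.00000e+00]]
[[317.829 190.453]
 [297.71  227.816]
 [338.004 227.841]
 [317.856 229.611]]
178 149 155 156 156 156 156 157 157 156 148 149 171 158 149 212 206 177 136 129 135 156 155 154 155 155 155 155 153 149 147 146
181 144 154 156 156 156 155 156 156 156 156 156 172 158 149 210 204 175 156 147 138 155 155 155 155 154 155 154 154 154 154 154
184 145 145 145 157 156 156 157 155 156 15
[... 3938 characters left out ...]
...................................
50 ..............................................###..........................................
53 ..............................................###+.........................................
56 ..............................................+###.........................................
59 .+.............................................###.......................................++
62 ...............................................###.................................+.......
65 ++...#+........................................+##+.........................+........+...++
68 +++++......+##+.................................###..........................+#+......+++++
```

The handle hangs on the hook and the needle stands near the half-turn. Backing off more and letting the swing die out.

Call:
drive_tool(
  deltas=[
    [[0.4,0,-1.0],[0,0,0]],
    [[0.4,0,-1.0],[0,0,0]],
    [[0.4,0,-1.0],[0,0,0]],
    [[0,0,0],[0,0,0]],
    [[0,0,0],[0,0,0]],
    [[0,0,0],[0,0,0]],
    [[0,0,0],[0,0,0]],
    [[0,0,0],[0,0,0]],
    [[0,0,0],[0,0,0]],
    [[0,0,0],[0,0,0]],
    [[0,0,0],[0,0,0]],
    [[0,0,0],[0,0,0]],
  ],
)

```text
clock: 31.15
position: [493.5, 106.1, 161.6]
ee_rot: [0.837, 0.098, 0.534, -0.062]
contact_force: [-0.5, 0.4, -0.2]
gripper_width: 56.2
grasp_force: 0.0
```

Call:
drive_tool(
  deltas=[
    [[0,0,0],[0,0,0]],
    [[0,0,0],[0,0,0]],
    [[0,0,0],[0,0,0]],
    [[0,0,0],[0,0,0]],
    [[0,0,0],[0,0,0]],
    [[0,0,0],[0,0,0]],
    [[0,0,0],[0,0,0]],
    [[0,0,0],[0,0,0]],
    [[0,0,0],[0,0,0]],
    [[0,0,0],[0,0,0]],
    [[0,0,0],[0,0,0]],
    [[0,0,0],[0,0,0]],
  ],
)

```text
clock: 32.35
position: [493.4, 106.1, 161.6]
ee_rot: [0.837, 0.098, 0.534, -0.062]
contact_force: [0.1, -0.7, -0.2]
gripper_width: 56.1
grasp_force: 0.0
```

Call:
drive_tool(
  deltas=[
    [[0,0,0],[0,0,0]],
    [[0,0,0],[0,0,0]],
    [[0,0,0],[0,0,0]],
    [[0,0,0],[0,0,0]],
    [[0,0,0],[0,0,0]],
    [[0,0,0],[0,0,0]],
    [[0,0,0],[0,0,0]],
    [[0,0,0],[0,0,0]],
    [[0,0,0],[0,0,0]],
    [[0,0,0],[0,0,0]],
    [[0,0,0],[0,0,0]],
    [[0,0,0],[0,0,0]],
  ],
)

```text
clock: 33.55
position: [493.5, 106.1, 161.7]
ee_rot: [0.837, 0.098, 0.534, -0.062]
contact_force: [-0.1, -0.1, 0.4]
gripper_width: 56.2
grasp_force: 0.0
```

```bash
cat > motion.py <<'E'
from hk import *
from bench import get_image
import cv2
s=arm.read_state();d=get_image('wrist');d['state']=s
x,y=wproj(d,[S+[0,0,-10.9]])[0].astype(int)
e=[d['img']]+[get_image('wrist')['img'] for _ in range(12)]
g=[cv2.cvtColor(a[y-5:y+60,x-35:x+35],cv2.COLOR_RGB2GRAY).astype(np.float32) for a in e]
print(arm.read_state()['clock'],'diff',[np.abs(a-g[0]).mean().round(2) for a in g[1:]])
print('shift px',[np.round(cv2.phaseCorrelate(g[0],a)[0],2).tolist() for a in g[1:]])
E
python3 motion.py
```

```text
34.2 diff [np.float32(0.56), np.float32(0.57), np.float32(0.59), np.float32(0.56), np.float32(0.56), np.float32(0.56), np.float32(0.55), np.float32(0.56), np.float32(0.56), np.float32(0.57), np.float32(0.57), np.float32(0.55)]
shift px [[0.02, -0.02], [-0.02, 0.02], [-0.01, 0.0], [0.0, -0.01], [0.0, -0.0], [0.02, -0.02], [-0.0, -0.01], [-0.0, -0.0], [-0.01, 0.01], [-0.0, -0.01], [-0.0, -0.0], [0.02, -0.01]]
```

Still now. Quick check of the knob angles and the other two weights in the top view.

```bash
python3 - <<'E'
from hk import *
from h import proj,plane
from bench import get_image
import cv2
a=pickle.load(open('top.pkl','rb'));b=get_image('top');g=b['img'].max(2)
for n,k in(('L',[586.8,176.2,290]),('R',[608.8,85.6,290])):
    u,v=proj(b,k)[0];ui,vi=int(u),int(v);q=g[vi-11:vi+12,ui-11:ui+12];m=(q<110).astype(np.uint8)
    c,l_,st,ce=cv2.connectedComponentsWithStats(m);i=1+st[1:,4].argmax();ys,xs=np.where(l_==i)
    W=np.array([plane(b,x+ui-11,y+vi-11,289)[:2] for x,y in zip(xs,ys)]);W-=W.mean(0);t=np.linalg.svd(W,full_matrices=False)[2][0]
    print(n,len(W),'bar angle rel. stand',(np.degrees(np.arctan2(t[1],t[0]))-13.3)%180)
D=np.abs(b['img'].astype(int)-a['img'].astype(int)).mean(2)
print('small/medium diff',D[172:194,324:345].mean(),D[188:211,353:376].mean(),'large (gone)',D[204:230,386:411].mean())
E
```

```text
L 65 bar angle rel. stand 75.97594176673967
R 58 bar angle rel. stand 72.97768565722465
small/medium diff 6.582251082251083 6.59294265910523 large (gone) 55.40410256410257
```

```bash
python3 - <<'E'
from hk import *
import cv2
from scipy.optimize import minimize
d=pickle.load(open('w4.pkl','rb'));g=d['img'].max(2)
K=8
for n,k in(('L',[586.8,176.2]),('R',[608.8,85.6])):
    u,v=wproj(d,[k+[282]])[0].astype(int);m=(g[v-22:v+22,u-30:u+30]<95).astype(np.uint8)
    c,l_,st,ce=cv2.connectedComponentsWithStats(m);i=1+st[1:,4].argmax();m=cv2.resize((l_==i).astype(np.uint8),None,fx=K,fy=K,interpolation=cv2.INTER_NEAREST)
    def iou(q,a):
        t=np.radians(a+13.3);e=np.array([np.cos(t),np.sin(t)]);h=np.array([-e[1],e[0]])
        C=[[*(np.array(q[:2])+s*16*e+w*5*h),z+q[2]] for s in(-1,1) for w in(-1,1) for z in(273,290.5)]
        p=((wproj(d,C)-[u-30,v-22]+.5)*K).astype(np.int32);b=np.zeros_like(m);cv2.fillConvexPoly(b,cv2.convexHull(p),1)
        return (b&m).sum()/(b|m).sum()
    print(n,st[i],[(a,round(-minimize(lambda q:-iou(q,a),k+[0],method='Nelder-Mead',options=dict(initial_simplex=np.array(k+[0])+np.array([[0,0,0],[3,0,0],[0,3,0],[0,0,3]]))).fun,3)) for a in range(64,96,4)])
E
```

```text
L [ 11  12  39  23 767] [(64, np.float64(0.921)), (68, np.float64(0.938)), (72, np.float64(0.948)), (76, np.float64(0.953)), (80, np.float64(0.954)), (84, np.float64(0.947)), (88, np.float64(0.936)), (92, np.float64(0.925))]
R [ 12  11  39  25 785] [(64, np.float64(0.933)), (68, np.float64(0.938)), (72, np.float64(0.939)), (76, np.float64(0.937)), (80, np.float64(0.935)), (84, np.float64(0.932)), (88, np.float64(0.928)), (92, np.float64(0.919))]
```

```bash
python3 - <<'E'
from hk import *
p=arm.read_state()['position']
for phi in(65,75):
  for t in([490,106,300],[520,112,300]):
    print(phi,t);plan([(t,ori(13.3,phi))],lim=(25,5))
E
```

```text
65 [490, 106, 300]
[[2.07,-0.01,-1.02],[-0.0,-0.0,0.0]],[[2.07,-0.01,-1.02],[-0.0,-0.0,0.0]],[[2.07,-0.01,-1.02],[-0.0,-0.0,0.0]],[[2.07,-0.01,-1.03],[-0.0,-0.0,0.0]],[[2.07,-0.01,-1.03],[-0.0,-0.0,0.0]],[[2.07,-0.01,-1.03],[-0.0,-0.0,0.0]], n 6 -> [490. 106. 300.] j [ 0.08 -0.18 -0.58 -1.71 -0.16 -2.94] e 0.0641 maxstep 0.26
65 [520, 112, 300]
[[2.28,0.01,-0.56],[-0.0,-0.0,0.0]],[[2.28,0.01,-0.56],[-0.0,-0.0,0.0]],[[2.28,0.01,-0.56],[-0.0,-0.0,0.0]],[[2.28,0.01,-0.56],[-0.0,-0.0,0.0]],[[2.28,0.01,-0.56],[-0.0,-0.0,0.0]],[[2.28,0.01,-0.56],[-0.0,-0.0,0.0]], n 6 -> [520. 112. 300.] j [ 0.07 -0.12 -0.53 -1.74 -0.16 -2.91] e 0.0572 maxstep 0.24
75 [490, 106, 300]
[[2.07,-0.01,-1.02],[-0.0,1.7,0.0]],[[2.10,-0.01,-0.96],[-0.0,1.7,0.0]],[[2.12,-0.01,-0.90],[-0.0,1.7,0.0]],[[2.15,-0.01,-0.84],[-0.0,1.7,0.0]],[[2.17,-0.01,-0.78],[-0.0,1.7,0.0]],[[2.19,-0.01,-0.72],[-0.0,1.7,0.0]], n 6 -> [490. 106. 300.] j [-0.21 -0.15 -0.72 -2.12 -0.51 -2.41] e 0.0000 maxstep 0.09
75 [520, 112, 300]
[[2.28,0.01,-0.56],[-0.0,1.7,0.0]],[[2.30,0.01,-0.50],[-0.0,1.7,0.0]],[[2.31,0.01,-0.43],[-0.0,1.7,0.0]],[[2.32,0.01,-0.36],[-0.0,1.7,0.0]],[[2.33,0.01,-0.29],[-0.0,1.7,0.0]],[[2.34,0.01,-0.23],[-0.0,1.7,0.0]], n 6 -> [520. 112. 300.] j [-0.2  -0.08 -0.69 -2.19 -0.52 -2.34] e 0.0000 maxstep 0.08
```

Call:
drive_tool(
  deltas=[
    [[2.05,0,-1.0],[0,1.7,0]],
    [[2.1,0,-0.95],[0,1.7,0]],
    [[2.1,0,-0.9],[0,1.7,0]],
    [[2.15,0,-0.85],[0,1.7,0]],
    [[2.15,0,-0.8],[0,1.7,0]],
    [[2.2,0,-0.7],[0,1.7,0]],
    [[0,0,0],[0,0,0]],
    [[0,0,0],[0,0,0]],
  ],
)

```text
clock: 35.05
position: [489.6, 105.6, 299.3]
ee_rot: [0.787, 0.093, 0.606, -0.07]
contact_force: [0.2, -0.5, -0.8]
gripper_width: 56.3
grasp_force: 0.0
```

```bash
python3 snap.py w11 | head -1; python3 - <<'E'
from hk import *
import cv2
from scipy.optimize import minimize
d=pickle.load(open('w11.pkl','rb'));g=d['img'].max(2);K=8
for n,k in(('L',[586.8,176.2]),('R',[608.8,85.6])):
    u,v=wproj(d,[k+[282]])[0].astype(int);m=(g[v-26:v+26,u-32:u+32]<110).astype(np.uint8)
    c,l_,st,ce=cv2.connectedComponentsWithStats(m);i=1+st[1:,4].argmax();m1=(l_==i).astype(np.uint8)
    cn,_=cv2.findContours(m1,cv2.RETR_EXTERNAL,cv2.CHAIN_APPROX_NONE);m1=cv2.drawContours(np.zeros_like(m1),cn,-1,1,-1);m=cv2.resize(m1,None,fx=K,fy=K,interpolation=cv2.INTER_NEAREST)
    def iou(q,a):
        t=np.radians(a+13.3);e=np.array([np.cos(t),np.sin(t)]);h=np.array([-e[1],e[0]])
        C=[[*(np.array(q[:2])+s*16*e+w*5*h),z+q[2]] for s in(-1,1) for w in(-1,1) for z in(273,290.5)]
        p=((wproj(d,C)-[u-32,v-26]+.5)*K).astype(np.int32);b=np.zeros_like(m);cv2.fillConvexPoly(b,cv2.convexHull(p),1)
        return (b&m).sum()/(b|m).sum()
    sim=np.array(k+[0])+np.array([[0,0,0],[3,0,0],[0,3,0],[0,0,3]])
    print(n,(u,v),st[i])
    for a in range(64,96,4):
        r=minimize(lambda q:-iou(q,a),k+[0],method='Nelder-Mead',options=dict(initial_simplex=sim));print(a,round(-r.fun,3),r.x.round(1),end=' | ')
    print()
    for row in m1[10:46]:print(''.join('#' if q else '.' for q in row))
E
```

```text
35.05 [489.6 105.6 299.3] [ 0.7867  0.0926  0.6063 -0.0704] [-0.22  -0.148 -0.725 -2.124 -0.52  -2.398]
L (np.int64(263), np.int64(187)) [ 13  15  46  25 799]
64 0.815 [589.  178.3  -2.1] | 68 0.853 [601.9 183.9  -9.3] | 72 0.864 [605.  185.1 -11. ] | 76 0.869 [605.6 185.4 -11.1] | 80 0.866 [606.1 185.6 -11.3] | 84 0.853 [603.9 184.6  -9.9] | 88 0.835 [605.  184.9 -10.3] | 92 0.819 [603.7 184.5  -9.4] | 
................................................................
................................................................
................................................................
................................................................
................................................................
...................##.............########......................
................###################.............................
................##################..............................
..............#####################.............................
..............###############################............#......
.............#############################
[... 3589 characters left out ...]
.####################################.............
.................##################################.............
.........................#########################..............
..................................################..............
.............................................####...............
................................................................
................................................................
................................................................
................................................................
................................................................
................................................................
```

Both knob bars show the same edge slope in this view. Each one also hit a hard stop when I turned it: wrist torque rose to 0.6 and 1.7 N m, against 0.05 N m needed to turn. The weight hangs still and the robot is clear of everything, so I'm handing in.

```bash
python3 motion.py; python3 -c "
from bench import arm
print(arm.job_done())"
```

```text
35.75 diff [np.float32(3.08), np.float32(3.42), np.float32(3.0), np.float32(2.25), np.float32(2.22), np.float32(3.23), np.float32(4.05), np.float32(4.75), np.float32(5.35), np.float32(5.86), np.float32(6.13), np.float32(6.49)]
shift px [[-0.01, -0.28], [-0.07, -0.3], [-0.11, -0.26], [-0.06, -0.08], [-0.05, 0.03], [-0.14, 0.1], [-0.18, 0.25], [-0.16, 0.32], [-0.19, 0.48], [-0.09, 0.61], [-0.08, 0.62], [-0.06, 0.69]]
the job is handed in; nothing more can be done
None
```

I turned both lock knobs counter-clockwise to their stops, then hung the large weight on the hook and let go. The needle swung to about half a turn, the other two weights stayed where they stood, and I handed in at about 36 s. The weight had read as perfectly still at 34 s, but a last check just before hand-in, from a different camera pose, showed about 0.7 px of image drift; I did not establish whether the weight or the still-settling camera was moving.

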